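# Deal the hubs from the sloping stacker into two trays

### The job

Deal the four hubs out of the sloping stacker into the two trays: one at a time off the top of the stack, turn and turn about, starting with the tray that has the knob, until each tray holds two. Lay each hub gently on the pad in its tray, flat, right way up and side by side (not on top of another): the pads lie at different heights, so feel for them and neither drop a hub nor press it down hard. Leave the other things on the desk alone.

Things in the scene. Friction and masses are not known exactly. Their poses are not given: they have to be found in the camera images.
- stacker: Wooden stacker fixed to the desk; origin on the desk under its middle, z up. Its board, 70 mm wide, slopes up by 35 degrees towards its +x (away from the robot). The hubs lie on the board in one stack, long side up the slope, lower ends against a fence. Sides, upper end and top are open: a hub's long sides can be taken from above, square to the slope.
- stacker_board (a point): Point on the surface of the stacker's board, 48 mm above the desk, under the middle of the stack. At the lower (front) end of the stack a fence and two corner wings, which wrap the last 15 mm of the hubs (43 mm wide outside), stand 56 mm high, square to the board.
- hub_1: Grey four-port hub, a box 28 (its x) x 95 (its y) x 16 mm (its z), about 70 g; origin at the centre of its underside, z out of its top. At the start it is the uppermost of the four stacked flat on one another in the stacker, sloping by 35 degrees.
- hub_2: Grey four-port hub, a box 28 (its x) x 95 (its y) x 16 mm (its z), about 70 g; origin at the centre of its underside, z out of its top. At the start it is the second from the top of the four stacked flat on one another in the stacker, sloping by 35 degrees.
- hub_3: Grey four-port hub, a box 28 (its x) x 95 (its y) x 16 mm (its z), about 70 g; origin at the centre of its underside, z out of its top. At the start it is the third from the top of the four stacked flat on one another in the stacker, sloping by 35 degrees.
- hub_4: Grey four-port hub, a box 28 (its x) x 95 (its y) x 16 mm (its z), about 70 g; origin at the centre of its underside, z out of its top. At the start it is the lowest of the four stacked flat on one another in the stacker, sloping by 35 degrees.
- knob_tray: Open wooden tray fixed to the desk, the one with a round steel knob (28 mm, standing 24 mm out) in the middle of its -x side; outside 135 (x) x 160 (y) x 60 mm high, walls 5 mm; origin on the desk under its centre, z up. A firm grey pad fills its inside; the pad's top lies 6 to 46 mm above the desk, not measured, different in each tray and each time: feel (or look) for it. The pad does not give.
- plain_tray: Open wooden tray fixed to the desk, the one without a knob; outside 135 (x) x 160 (y) x 60 mm high, walls 5 mm; origin on the desk under its centre, z up. A firm grey pad fills its inside; the pad's top lies 6 to 46 mm above the desk, not measured, different in each tray and each time: feel (or look) for it. The pad does not give.
- mug: White mug, 92 mm wide, 95 mm high; origin at the centre of its underside, z up; it stands at the right, beside the lamp. A bystander.
- glue_stick: Glue stick standing upright, 28 mm across, 86 mm high; origin at the centre of its underside, z up. A bystander, standing in front of the stacker.
- tape_roll: Roll of tape lying flat, 95 mm across, 48 mm high; origin at the centre of its underside, z up. A bystander.

How it is judged:
On the way, in this order (a step that is already met when the one before it is completed fails the run):
1. hub_1 lies released, flat in the knob tray, with the remaining hubs still in the stacker (x of hub_1 in the frame of knob_tray between -0.062 and 0.062 m and y of hub_1 in the frame of knob_tray between -0.075 and 0.075 m and z of hub_1 in the frame of knob_tray below 0.053 m and angle between hub_1's own z axis and vertical below 0.12 rad and contact force between hub_1 and the fingers below 0.05 N and linear speed of hub_1 below 0.03 m/s and distance of each of hub_2, hub_3, hub_4 from where it was at the start of the episode below 0.03 m), for 0.15 s.
2. hub_2 lies released, flat in the plain tray, with the remaining hubs still in the stacker (x of hub_1 in the frame of knob_tray between -0.062 and 0.062 m and y of hub_1 in the frame of knob_tray between -0.075 and 0.075 m and z of hub_1 in the frame of knob_tray below 0.053 m and angle between each of hub_1, hub_2's own z axis and vertical below 0.12 rad and x of hub_2 in the frame of plain_tray between -0.062 and 0.062 m and y of hub_2 in the frame of plain_tray between -0.075 and 0.075 m and z of hub_2 in the frame of plain_tray below 0.053 m and contact force between hub_2 and the fingers below 0.05 N and linear speed of hub_2 below 0.03 m/s and distance of each of hub_3, hub_4 from where it was at the start of the episode below 0.03 m), for 0.15 s.
3. hub_3 lies released, flat in the knob tray, beside the hub already there, with the remaining hubs still in the stacker (x of hub_1 in the frame of knob_tray between -0.062 and 0.062 m and y of hub_1 in the frame of knob_tray between -0.075 and 0.075 m and z of each of hub_1, hub_3 in the frame of knob_tray below 0.053 m and angle between each of hub_1, hub_2, hub_3's own z axis and vertical below 0.12 rad and x of hub_2 in the frame of plain_tray between -0.062 and 0.062 m and y of hub_2 in the frame of plain_tray between -0.075 and 0.075 m and z of hub_2 in the frame of plain_tray below 0.053 m and x of hub_3 in the frame of knob_tray between -0.062 and 0.062 m and y of hub_3 in the frame of knob_tray between -0.075 and 0.075 m and horizontal distance between hub_3 and hub_1 above 0.026 m and contact force between hub_3 and the fingers below 0.05 N and linear speed of hub_3 below 0.03 m/s and distance of hub_4 from where it was at the start of the episode below 0.03 m), for 0.15 s.
4. hub_4 lies released, flat in the plain tray, beside the hub already there (x of hub_1 in the frame of knob_tray between -0.062 and 0.062 m and y of hub_1 in the frame of knob_tray between -0.075 and 0.075 m and z of each of hub_1, hub_3 in the frame of knob_tray below 0.053 m and angle between each of hub_1, hub_2, hub_3, hub_4's own z axis and vertical below 0.12 rad and x of hub_2 in the frame of plain_tray between -0.062 and 0.062 m and y of hub_2 in the frame of plain_tray between -0.075 and 0.075 m and z of each of hub_2, hub_4 in the frame of plain_tray below 0.053 m and x of hub_3 in the frame of knob_tray between -0.062 and 0.062 m and y of hub_3 in the frame of knob_tray between -0.075 and 0.075 m and horizontal distance between hub_3 and hub_1 above 0.026 m and x of hub_4 in the frame of plain_tray between -0.062 and 0.062 m and y of hub_4 in the frame of plain_tray between -0.075 and 0.075 m and horizontal distance between hub_4 and hub_2 above 0.026 m and contact force between hub_4 and the fingers below 0.05 N and linear speed of hub_4 below 0.03 m/s), for 0.15 s.
At the end, for the whole second after the job is handed in: hub_1 and hub_3 lie inside the tray with the knob and hub_2 and hub_4 inside the other, each flat and right way up within 0.12 rad, the two in a tray side by side (centres more than 26 mm apart), released and at rest (all of step 4 and contact force between each of hub_1, hub_2, hub_3 and the fingers below 0.05 N and linear speed of each of hub_1, hub_2, hub_3 below 0.03 m/s); the robot touches nothing.
It fails at once if a hub is let fall (moving faster than 0.32 m/s with no finger on it, a drop of about 5 mm) ((linear speed of hub_1 above 0.32 m/s and contact force between hub_1 and the fingers below 0.01 N) or (linear speed of hub_2 above 0.32 m/s and contact force between hub_2 and the fingers below 0.01 N) or (linear speed of hub_3 above 0.32 m/s and contact force between hub_3 and the fingers below 0.01 N) or (linear speed of hub_4 above 0.32 m/s and contact force between hub_4 and the fingers below 0.01 N)).
It fails at once if a hub or the fingers press on a tray or its pad with more than 35 N (contact force between any of hub_1, hub_2, hub_3, hub_4, the fingers and knob_tray above 35 N or contact force between any of hub_1, hub_2, hub_3, hub_4, the fingers and plain_tray above 35 N).
It fails at once if the mug, glue stick or tape roll is moved by more than 30 mm or tipped over (distance of any of mug, glue_stick, tape_roll from where it was at the start of the episode above 0.03 m or angle between any of mug, glue_stick, tape_roll's own z axis and vertical above 0.5 rad).
It also fails if it takes over 72 s, if anything falls off the work surface, if the arm or the gripper's body presses on something with over 40 N, if the wrist force passes 120 N, or if a joint passes its speed limit or range.

### The arm

A 6-joint arm with a two-finger parallel gripper is mounted at the origin on a cart in front of the work surface, level with it; the furniture and walls round the work are solid. World frame = base frame: x ahead of the robot, y to its left, z up, the work surface at z = 0. Lengths are in m, angles in rad, forces in N, time in s.
With the tool pointing down it reaches from about 0.35 to 0.775 m from the base axis. Payload 5.5 kg.
Tool frame: the origin (TCP) lies between the finger pads; the fingertips stand 25 mm ahead of it and the grasp point (between the pads) lies 6 mm ahead of it; z points along the fingers, y is the line along which they close (so a half turn about z gives the same grasp; the last joint's range is limited). The gripper opens to 85 mm and grips with 20 to 120 N. Pads are 22 mm wide; open, the fingers measure 114 mm over their backs; the gripper's body (76 mm by 85 mm) begins 54 mm behind the grasp point. The pads swing forward as they close: fully open they stand 13 mm farther back than shut.
Start: joints at [-1.484, 0.313, 0.046, 1.304, 0, 1.431], TCP at [0.129, -0.56, 0.256] pointing down, gripper open.
Joint ranges: [-2.76, 2.76], [-0.86, 1.69], [-1.03, 1.26], [-2.2, 2.34], [-1.47, 1.5], [-3.14, 3.14]. Speed limits (rad/s): [2.57, 2.57, 3.14, 3.14, 3.14, 3.14].

### API

Orientations are given as a 3x3 rotation matrix whose columns are the frame's x, y, z axes.
In Python, from workcell import robot, optics, order gives the robot as it stands (robot), with the cameras (optics) and the job (order).
- The arm moves only by the shell command python3 steer.py 'ROWS' [FORCE]. ROWS is a JSON object with one list for each field, all of the same length, 1 to 8, a row being the entries at one place: aperture (the opening from 0.0 (shut) to 1.0 (fully open)), dx, dy, dz (the shift in m), rx, ry, rz (a rotation vector in rad); each row shifts and turns the commanded pose from where the row before left it, along the tool's axes as they then stand; what a row does not reach is not made up. A row lasts 1/12 s, in which the tool goes at most 0.0417 m and 0.125 rad, less where a joint would pass 70% of its speed; a pose out of reach is approached as far as the arm can. The fingers move at their own pace and stop on an object; FORCE is the grip in N (left out, the last holds). Time passes only in rows, so rows that do not move let the fingers close. It prints the time, the measured TCP pose, the force, the opening and the grip force at its end. Input that does not fit is refused with a message, and nothing moves.
- robot.state(): the state, without advancing time (a new reading comes with each control period).
- optics.snapshot(name): name is "scene" or "top" or "wrist"; returns the picture (480x640x3 uint8, blue, green, red); there is no depth.
- optics.get_calibration(name): a dict with "K" (3x3 intrinsics, pixels), "D" ([k1, k2, p1, p2, k3] as OpenCV has them; the pictures are not rectified), "origin" and "attitude" of the camera in the world. Camera axes: x right, y down, z forward; pixel columns grow to the right and rows downward; lengths in m; the calibration is good to about 2 mm. A picture is of the moment at which its call begins: read the wrist's pose just before it. get_calibration takes no time and is no camera call; for the wrist camera it gives the pose at the moment of the call.
- order.sign_off(): hands the job in; it is judged then, once.
The state is a dict: "time_s": time; "joint_positions": joint angles; "dq": joint speeds; "joint_torque": joint torques, N m; "tcp_pos": TCP position; "tcp_rot": TCP orientation; "force": force on the tool from outside, world axes, zero at the start; "moment": the same for the moment, N m; "gripper_width": opening from 0.0 (shut) to 1.0 (fully open); "gripper_force": force on a finger pad.
Only numpy, scipy, OpenCV 4.12 (cv2) and the standard library are available. Lean on these libraries where they do the work, as an engineer would, in place of code of your own. Each camera call takes 0.05 s, during which the arm holds its last target. There are 200 camera calls.

## Working session

There is one attempt and no reset: what is moved stays moved. The work goes in short steps, Python scripts to look and compute and a shell command to move; the robot and the scene stay as the last step left them, time stands still between calls to the robot, and variables do not carry over. Pictures are saved under pics/ and viewed, at most 10 in all, crops included, and the job is handed in when it is done.

```bash
ls; mkdir -p pics; python3 - <<'E'
from workcell import robot, optics, order
import cv2
s=robot.state();print(s)
for n in("scene","top"):
    cv2.imwrite(f"pics/{n}0.png",optics.snapshot(n));c=optics.get_calibration(n);print(n,c)
E
```

```text
pics
steer.py
workcell.py
{'time_s': 0.0, 'joint_positions': array([-1.48362717e+00,  3.14026577e-01,  4.49524353e-02,  1.30359983e+00,
        5.21951344e-05,  1.43121806e+00]), 'dq': array([ 0.00024819,  0.00024795, -0.00085579,  0.00102803,  0.00136112,
        0.00135647]), 'joint_torque': array([-1.43795151e-03, -4.80630147e+01,  2.98530453e+01,  1.95578038e-02,
       -4.06320614e-04,  5.04654707e-06]), 'tcp_pos': array([ 0.12924052, -0.55979925,  0.25538309]), 'tcp_rot': array([[ 9.74402787e-01,  2.24809243e-01, -1.11468664e-04],
       [ 2.24809053e-01, -9.74401033e-01,  1.87506107e-03],
       [ 3.12915878e-04, -1.85212390e-03, -9.99998236e-01]]), 'force': array([ 0.26473693,  0.31279574, -0.86303079]), 'moment': array([-0.01952977,  0.04759474, -0.04016111]), 'gripper_force': 0.0, 'gripper_width': 0.9996301611539269}
scene {'K': array([[564.55273509,   0.        , 319.94672488],
       [  0.        , 564.55273509, 240.01119124],
       [  0.        ,   0.        ,   1.        ]]), 'D': array([-0.05671443,  0.        ,  0.        ,  0.        ,  0.        ]), 'origin': array([-0.30904563,  1.02186724,  0.78971529]), 'attitude': array([[-0.73445636, -0.32100523,  0.5979377 ],
       [-0.67862239,  0.33862376, -0.65177112],
       [ 0.00674603, -0.88447136, -0.46654572]])}
top {'K': array([[488.27503796,   0.        , 317.63821168],
       [  0.        , 488.27503796, 237.56859717],
       [  0.        ,   0.        ,   1.        ]]), 'D': array([-0.05049719,  0.        ,  0.        ,  0.        ,  0.        ]), 'origin': array([0.4127549 , 0.07820513, 1.29645314]), 'attitude': array([[ 0.02488748, -0.9900573 ,  0.13844552],
       [-0.99945915, -0.02761965, -0.01784831],
       [ 0.02149467, -0.13792644, -0.99020921]])}
```

View pics/scene0.png

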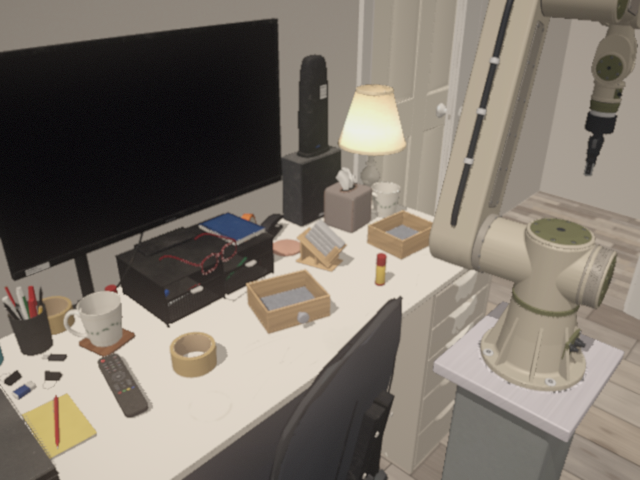

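View pics/top0.png

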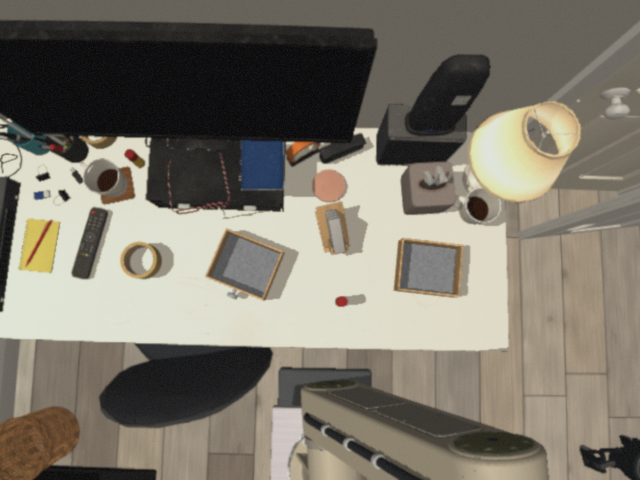

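The scene view shows the knob tray at about (290,300) with its knob at (303,317), the stacker at (322,245) and the plain tray at (400,235). In the top view, the knob tray is at (246,265), its knob at (235,294), the stacker at (335,229), the plain tray at (430,268) and the glue stick at (342,301).

```bash
python3 - <<'E'
import cv2,numpy as np
t=cv2.imread("pics/top0.png")
a=cv2.resize(t[222:306,200:292],None,fx=4.3,fy=4.3,interpolation=cv2.INTER_CUBIC)
b=cv2.resize(t[230:305,388:472],None,fx=4.6,fy=4.6,interpolation=cv2.INTER_CUBIC)
im=np.zeros((400,800,3),np.uint8);im[:a.shape[0],:a.shape[1]]=a;im[:b.shape[0],400:400+b.shape[1]]=b
cv2.imwrite("pics/trays.png",im);print(a.shape,b.shape)
s=cv2.imread("pics/scene0.png")
c=cv2.resize(t[195:263,305:360],None,fx=7,fy=7,interpolation=cv2.INTER_CUBIC)
d=cv2.resize(s[215:275,290:350],None,fx=6.6,fy=6.6,interpolation=cv2.INTER_CUBIC)
im=np.zeros((480,800,3),np.uint8);im[:c.shape[0],:c.shape[1]]=c;im[:d.shape[0],390:390+d.shape[1]]=d
cv2.imwrite("pics/stack.png",im)
E
```

```text
(361, 396, 3) (345, 386, 3)
```

View pics/trays.png

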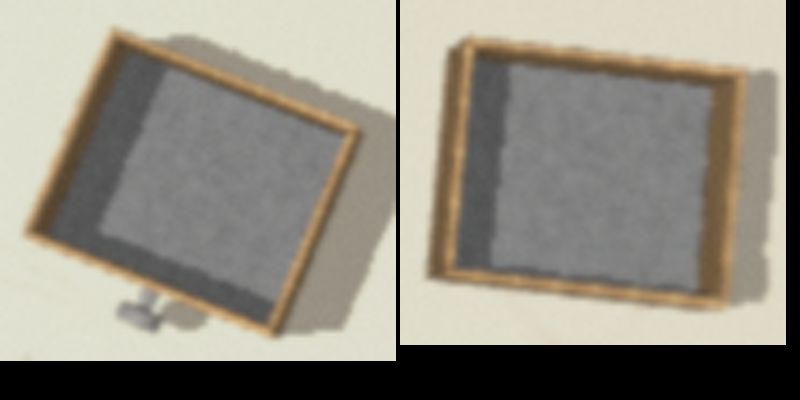

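View pics/stack.png

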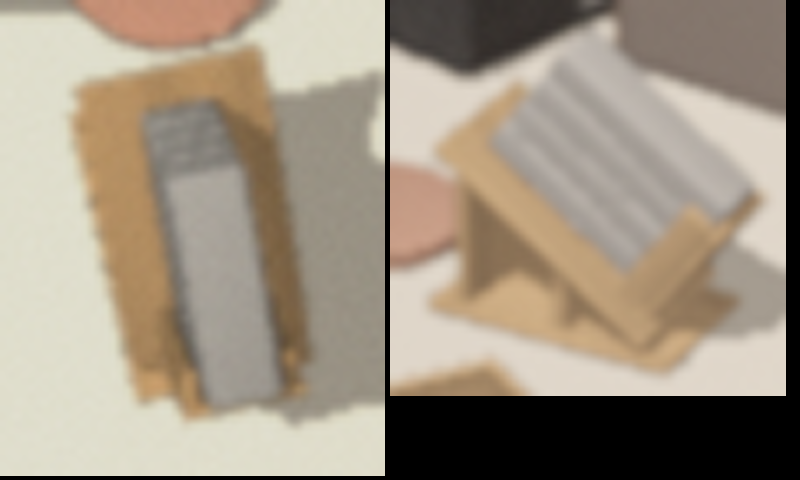

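```bash
cat > h.py <<'E'
import numpy as np, cv2
from workcell import robot, optics, order
from scipy.optimize import least_squares
from scipy.spatial.transform import Rotation as R
def proj(P,c):
    A=np.array(c["attitude"]).T
    return cv2.projectPoints(np.asarray(P,float),cv2.Rodrigues(A)[0],-A@c["origin"],c["K"],c["D"])[0][:,0]
def tray(p,z=.06,a=.0675,b=.08):
    c,s=np.cos(p[2]),np.sin(p[2])
    return np.array([[p[0]+c*x-s*y,p[1]+s*x+c*y,z] for x,y in((a,b),(a,-b),(-a,-b),(-a,b))])
def stk(p,k=4,pts=((1,1),(1,-1),(-1,-1),(-1,1))):
    B=frame(p[2]); return np.array([[p[0],p[1],.048]+B@[.0475*x,.014*y,.016*k] for x,y in pts])
def frame(yaw):  # columns: up-slope u, side v, normal n
    return R.from_euler('z',yaw).as_matrix()@R.from_euler('y',-35,degrees=True).as_matrix()
def fit(f,px,c,p0):
    r=least_squares(lambda p:(proj(f(p),c)-px).ravel(),p0); return r.x,np.round(r.fun.reshape(-1,2),1)
E
python3 - <<'E'
from h import *
c=optics.get_calibration("top")
A=np.array([(115,32),(357,130),(275,332),(28,232)])/4.3+[200,222]-.4
B=(np.array([(468,42),(745,72),(727,305),(440,275)])-[400,0])/4.6+[388,230]-.4
S=np.array([(163,178),(243,165),(282,397),(206,405)])/7+[305,195]-.4
for n,f,px,p0 in(("knob",tray,A,[.5,.2,-.4]),("plain",tray,B,[.5,-.2,0]),("stk",stk,S,[.5,.0,0])):
    p,r=fit(f,px,c,p0);print(n,p.round(4),r.tolist())
    if n=="stk":sp=p
cs=optics.get_calibration("scene")
im=cv2.imread("pics/scene0.png")[215:275,290:350];im=cv2.resize(im,None,fx=6.6,fy=6.6)
im2=cv2.imread("pics/top0.png")[195:263,305:360];im2=cv2.resize(im2,None,fx=7,fy=7)
for k in(0,4):
    cv2.polylines(im,[((proj(stk(sp,k),cs)+.5-[290,215])*6.6).astype(int)],True,(0,0,255))
    cv2.polylines(im2,[((proj(stk(sp,k),c)+.5-[305,195])*7).astype(int)],True,(0,0,255))
o=np.zeros((480,800,3),np.uint8);o[:im2.shape[0],:im2.shape[1]]=im2;o[:396,390:786]=im;cv2.imwrite("pics/ov.png",o)
g=(np.array([342,301]));
E
```

```text
knob [ 0.5139  0.2392 -0.3552] [[-0.2, -1.5], [1.3, -1.1], [-0.0, 1.5], [-1.1, 1.0]]
plain [ 0.5174 -0.2334 -0.0905] [[-0.8, -1.2], [0.2, -0.5], [0.2, 1.2], [0.4, 0.5]]
stk [0.6213 0.0187 0.2444] [[0.2, -0.1], [-0.0, -0.6], [-0.1, -0.3], [-0.1, 1.0]]
```

View pics/ov.png

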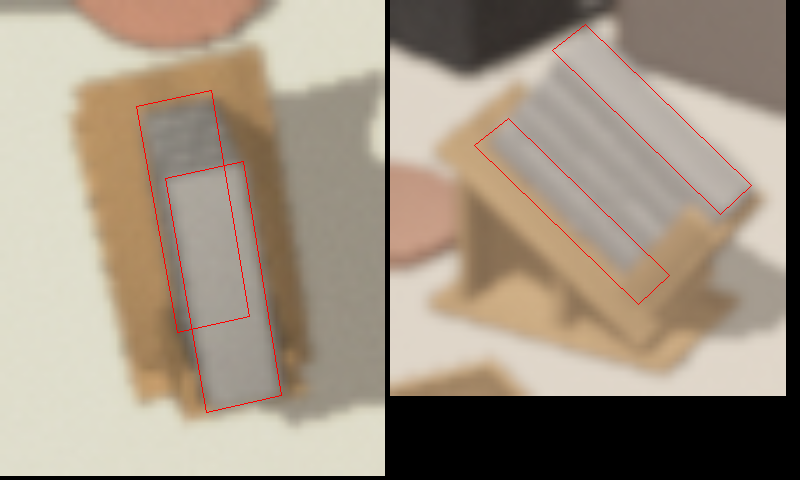

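The fitted model matches both views. Stack: the top corners lie within 1 px. Trays: the rim corners lie within 1.5 px of the 135×160 outline. I'll now move above the stack.

```bash
cat >> h.py <<'E'
def delta(pos,Rt):
    s=robot.state();T=np.array(s["tcp_rot"])
    print("t",round(s["time_s"],2),"pos",s["tcp_pos"].round(4),"F",s["force"].round(1))
    print("d_tool",(T.T@(np.asarray(pos)-s["tcp_pos"])).round(4),"rotvec",R.from_matrix(T.T@Rt).as_rotvec().round(4))
SP=np.array([.6213,.0187,.2444])
def Rstk(yaw): B=frame(yaw);return np.c_[B[:,0],-B[:,1],-B[:,2]]
def pstk(h,p=None): p=SP if p is None else p; return np.array([p[0],p[1],.048])+frame(p[2])@[0,0,h]
E
python3 steer.py '{"aperture": [0.6, 0.6, 0.6, 0.6, 0.6, 0.6, 0.6, 0.6], "dx": [0.0304, 0.0304, 0.0304, 0.0304, 0.0304, 0.0304, 0.0304, 0.0304], "dy": [-0.0282, -0.0282, -0.0282, -0.0282, -0.0282, -0.0282, -0.0282, -0.0282], "dz": [0.001, 0.001, 0.001, 0.001, 0.001, 0.001, 0.001, 0.001], "rx": [0, 0, 0, 0, 0, 0, 0, 0], "ry": [0, 0, 0, 0, 0, 0, 0, 0], "rz": [0, 0, 0, 0, 0, 0, 0, 0]}'
python3 steer.py '{"aperture": [0.6, 0.6, 0.6, 0.6, 0.6, 0.6, 0.6, 0.6], "dx": [0.0304, 0.0304, 0.0304, 0.0304, 0.0304, 0.0304, 0.0304, 0.0304], "dy": [-0.0282, -0.0282, -0.0282, -0.0282, -0.0282, -0.0282, -0.0282, -0.0282], "dz": [0.001, 0.001, 0.001, 0.001, 0.001, 0.001, 0.001, 0.001], "rx": [0, 0, 0, 0, 0, 0, 0, 0], "ry": [0, 0, 0, 0, 0, 0, 0, 0], "rz": [0, 0, 0, 0, 0, 0, 0, 0]}'
python3 steer.py '{"aperture": [0.6, 0.6, 0.6, 0.6, 0.6, 0.6], "dx": [0, 0, 0, 0, 0, 0], "dy": [0, 0, 0, 0, 0, 0], "dz": [0, 0, 0, 0, 0, 0], "rx": [0, 0, 0, 0, 0, 0], "ry": [0.122, 0.122, 0.122, 0.122, 0.122, 0], "rz": [0, 0, 0, 0, 0, 0]}'
python3 -c "
from h import *
delta(pstk(.064+.15),Rstk(SP[2]))"
```

```text
time_s: 0.77
tcp_pos: [0.316, -0.2838, 0.248]
tcp_rot: [[0.975, 0.224, -0.0], [0.224, -0.975, 0.0], [-0.0, -0.0, -1.0]]
force: [1.0, 0.2, -0.0]
gripper_width: 0.602
gripper_force: 0.0
time_s: 1.43
tcp_pos: [0.5023, -0.0091, 0.24]
tcp_rot: [[0.974, 0.225, -0.0], [0.225, -0.974, -0.0], [-0.0, 0.0, -1.0]]
force: [1.0, -0.7, 0.1]
gripper_width: 0.6
gripper_force: 0.0
time_s: 1.93
tcp_pos: [0.4934, -0.0087, 0.2318]
tcp_rot: [[0.804, 0.224, 0.551], [0.181, -0.975, 0.132], [0.567, -0.007, -0.824]]
force: [-2.4, 0.9, -3.3]
gripper_width: 0.601
gripper_force: 0.0
t 1.93 pos [ 0.4934 -0.0087  0.2318] F [-2.4  0.9 -3.3]
d_tool [0.0018 0.0043 0.0116] rotvec [ 0.0051  0.0085 -0.0192]
```

```bash
python3 steer.py '{"aperture": [0.6, 0.6, 0.6], "dx": [0.002, 0, 0], "dy": [0.004, 0, 0], "dz": [0.012, 0, 0], "rx": [0.005, 0, 0], "ry": [0.008, 0, 0], "rz": [-0.019, 0, 0]}'
python3 - <<'E'
from h import *
delta(pstk(.064+.15),Rstk(SP[2]))
c=optics.get_calibration("wrist");im=optics.snapshot("wrist")
for k in(4,):cv2.polylines(im,[proj(stk(SP,k),c).round().astype(int)],True,(0,0,255))
print(c["K"][0,0],c["origin"],proj(stk(SP),c).round(1).tolist())
cv2.imwrite("pics/w1.png",im)
E
```

```text
time_s: 2.18
tcp_pos: [0.5119, -0.0138, 0.2325]
tcp_rot: [[0.791, 0.242, 0.562], [0.201, -0.97, 0.134], [0.578, 0.007, -0.816]]
force: [-0.4, 1.1, -0.2]
gripper_width: 0.601
gripper_force: 0.0
t 2.18 pos [ 0.5119 -0.0138  0.2325] F [-0.4  1.1 -0.2]
d_tool [-0.0124 -0.0052  0.0024] rotvec [ 0.0057 -0.0056  0.004 ]
367.7752644645155 [ 0.5082762  -0.01319452  0.37354713] [[292.9, 185.2], [331.0, 185.4], [329.3, 302.0], [294.9, 302.0]]
```

View pics/w1.png

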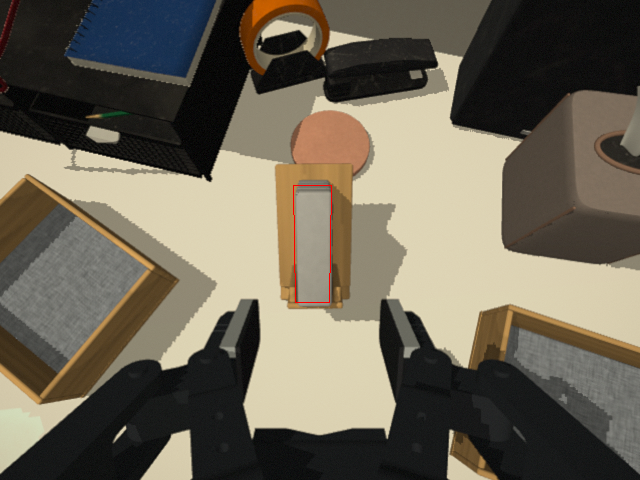

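The wrist view confirms it: the top hub lies at columns 295–331, rows 190–303, within about 1 mm of the model sideways and a few mm lower along the slope. I'll settle, then correct.

```bash
python3 steer.py '{"aperture": [0.6, 0.6], "dx": [0, 0], "dy": [0, 0], "dz": [0, 0], "rx": [0, 0], "ry": [0, 0], "rz": [0, 0]}' 30 >/dev/null
python3 -c "
from h import *
SP[:2]-=[.0015,.0004]
delta(pstk(.064+.15),Rstk(SP[2]))"; sed -i 's/SP=np.array.*/SP=np.array([.6198,.0183,.2444])/' h.py
```

```text
t 2.4 pos [ 0.5118 -0.0134  0.2325] F [ 0.6 -0.   0. ]
d_tool [-0.0137 -0.0047  0.0015] rotvec [ 0.0053 -0.007   0.005 ]
```

```bash
python3 steer.py '{"aperture": [0.6, 0.6, 0.6, 0.6, 0.6, 0.6, 0.6], "dx": [-0.0137, 0, 0, 0, 0, 0, 0], "dy": [-0.0047, 0, 0, 0, 0, 0, 0], "dz": [0.0015, 0.035, 0.035, 0.03, 0, 0, 0], "rx": [0.0053, 0, 0, 0, 0, 0, 0], "ry": [-0.007, 0, 0, 0, 0, 0, 0], "rz": [0.005, 0, 0, 0, 0, 0, 0]}' >/dev/null
python3 -c "
from h import *
delta(pstk(.064+.012),Rstk(SP[2]))"
```

```text
t 2.98 pos [0.5556 0.0027 0.141 ] F [ 0.2 -0.9 -0.3]
d_tool [0.0007 0.0004 0.0381] rotvec [-0.0005  0.0003 -0.0001]
```

```bash
python3 steer.py '{"aperture": [0.6, 0.6, 0.6, 0.6], "dx": [0.0007, 0, 0, 0], "dy": [0.0004, 0, 0, 0], "dz": [0.02, 0.018, 0, 0], "rx": [0, 0, 0, 0], "ry": [0, 0, 0, 0], "rz": [0, 0, 0, 0]}' >/dev/null
python3 - <<'E'
from h import *
delta(pstk(.064+.012),Rstk(SP[2]))
cv2.imwrite("pics/w2.png",optics.snapshot("wrist")[150:450,160:480].repeat(2,0).repeat(2,1))
E
```

```text
t 3.32 pos [0.5773 0.0075 0.1109] F [-0.7  0.5 -0.6]
d_tool [-0.0002 -0.0002  0.0007] rotvec [ 0.0002 -0.0007 -0.0001]
```

View pics/w2.png

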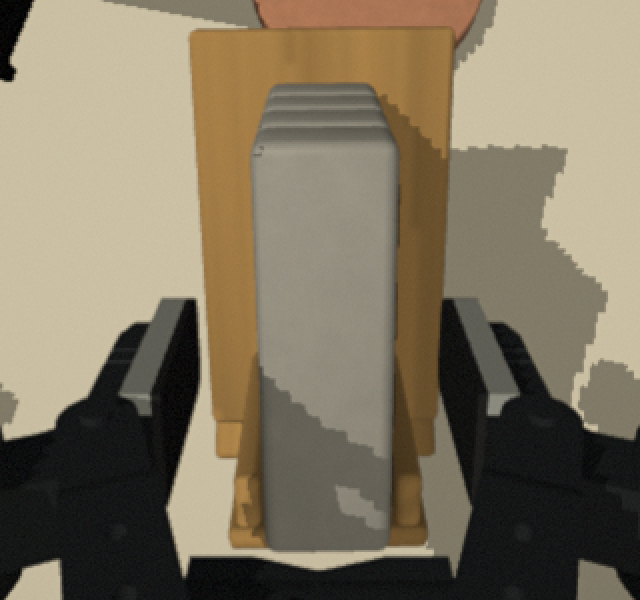

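The fingers straddle the top hub evenly (hub columns 255–395, pads near 180 and 460, rows 300–400 around the hub's middle). Close and lift square to the slope.

```bash
python3 steer.py '{"aperture": [0, 0, 0, 0, 0, 0, 0, 0], "dx": [0, 0, 0, 0, 0, 0, 0, 0], "dy": [0, 0, 0, 0, 0, 0, 0, 0], "dz": [0, 0, 0, 0, 0, -0.006, -0.01, 0], "rx": [0, 0, 0, 0, 0, 0, 0, 0], "ry": [0, 0, 0, 0, 0, 0, 0, 0], "rz": [0, 0, 0, 0, 0, 0, 0, 0]}' 35
python3 steer.py '{"aperture": [0, 0, 0, 0, 0], "dx": [0, 0, 0, 0, 0], "dy": [0, 0, 0, 0, 0], "dz": [-0.03, -0.04, -0.04, 0, 0], "rx": [0, 0, 0, 0, 0], "ry": [0, 0, 0, 0, 0], "rz": [0, 0, 0, 0, 0]}'
python3 - <<'E'
from h import *
K=[.5139,.2392,-.3552]
im=optics.snapshot("wrist");t=optics.snapshot("scene")
cv2.imwrite("pics/w3.png",np.hstack([cv2.resize(im,(400,300)),cv2.resize(t[170:290,250:410],(400,300))]))
E
```

```text
time_s: 4.03
tcp_pos: [0.5682, 0.0052, 0.1245]
tcp_rot: [[0.794, 0.242, 0.558], [0.198, -0.97, 0.138], [0.575, 0.001, -0.818]]
force: [-0.0, -0.8, -0.9]
gripper_width: 0.315
gripper_force: 35.5
time_s: 4.45
tcp_pos: [0.5078, -0.0107, 0.2159]
tcp_rot: [[0.792, 0.241, 0.561], [0.198, -0.971, 0.136], [0.577, 0.003, -0.816]]
force: [0.1, 0.4, -1.2]
gripper_width: 0.316
gripper_force: 35.5
```

View pics/w3.png

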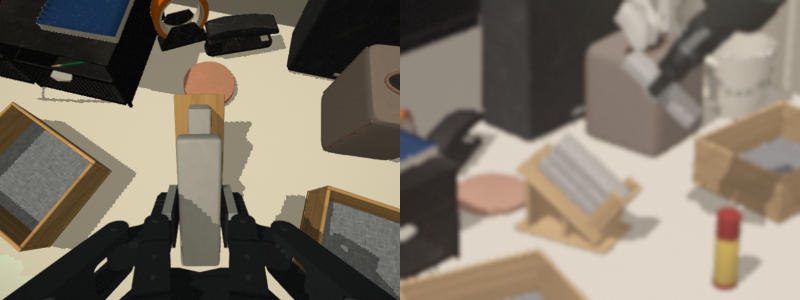

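hub_1 is held alone; three hubs remain in the stacker (scene crop at about (575,175)), with the mug and glue stick untouched.

```bash
cat >> h.py <<'E'
TR={"k":[.5139,.2392,-.3552],"p":[.5174,-.2334,-.0905]}
def Rdown(y): c,s=np.cos(y),np.sin(y);return np.array([[c,s,0],[s,-c,0],[0,0,-1.]])
def over(t,y,z):
    p=TR[t];c,s=np.cos(p[2]),np.sin(p[2]);delta([p[0]-s*y,p[1]+c*y,z],Rdown(p[2]))
E
python3 -c "
from h import *
over('k',.036,.2)"
```

```text
t 4.55 pos [ 0.507  -0.0099  0.2125] F [-0.2 -0.3 -1.4]
d_tool [ 0.0641 -0.2698  0.0602] rotvec [-0.1829 -0.5923  0.5799]
```

```bash
python3 steer.py '{"aperture": [0, 0, 0, 0, 0, 0, 0], "dx": [0.0092, 0.0092, 0.0092, 0.0092, 0.0092, 0.0092, 0.0092], "dy": [-0.0385, -0.0385, -0.0385, -0.0385, -0.0385, -0.0385, -0.0385], "dz": [0.0086, 0.0086, 0.0086, 0.0086, 0.0086, 0.0086, 0.0086], "rx": [0, 0, 0, 0, 0, 0, 0], "ry": [0, 0, 0, 0, 0, 0, 0], "rz": [0, 0, 0, 0, 0, 0, 0]}' >/dev/null
python3 steer.py '{"aperture": [0, 0, 0, 0, 0, 0, 0, 0], "dx": [0, 0, 0, 0, 0, 0, 0, 0], "dy": [0, 0, 0, 0, 0, 0, 0, 0], "dz": [0, 0, 0, 0, 0, 0, 0, 0], "rx": [-0.0261, -0.0261, -0.0261, -0.0261, -0.0261, -0.0261, -0.0261, 0], "ry": [-0.0846, -0.0846, -0.0846, -0.0846, -0.0846, -0.0846, -0.0846, 0], "rz": [0.0828, 0.0828, 0.0828, 0.0828, 0.0828, 0.0828, 0.0828, 0]}' >/dev/null
python3 steer.py '{"aperture": [0, 0], "dx": [0, 0], "dy": [0, 0], "dz": [0, 0], "rx": [0, 0], "ry": [0, 0], "rz": [0, 0]}'
python3 -c "
from h import *
over('k',.036,.11)"
```

```text
time_s: 5.97
tcp_pos: [0.5504, 0.0747, 0.1981]
tcp_rot: [[0.999, -0.039, -0.007], [-0.039, -0.997, 0.06], [-0.009, -0.06, -0.998]]
force: [0.2, 0.6, -1.2]
gripper_width: 0.319
gripper_force: 35.5
t 5.97 pos [0.5504 0.0747 0.1981] F [ 0.2  0.6 -1.2]
d_tool [-0.0309 -0.1915  0.1001] rotvec [-0.0582  0.0185  0.316 ]
```

```bash
python3 steer.py '{"aperture": [0, 0, 0, 0, 0, 0, 0], "dx": [-0.0052, -0.0052, -0.0052, -0.0052, -0.0052, -0.0052, 0], "dy": [-0.032, -0.032, -0.032, -0.032, -0.032, -0.032, 0], "dz": [0, 0, 0, 0, 0, 0, 0], "rx": [0, 0, 0, 0, 0, 0, 0], "ry": [0, 0, 0, 0, 0, 0, 0], "rz": [0, 0, 0, 0, 0, 0, 0]}'
python3 steer.py '{"aperture": [0, 0, 0, 0, 0], "dx": [0, 0, 0, 0, 0], "dy": [0, 0, 0, 0, 0], "dz": [0, 0, 0, 0, 0], "rx": [-0.0194, -0.0194, -0.0194, 0, 0], "ry": [0.0062, 0.0062, 0.0062, 0, 0], "rz": [0.105, 0.105, 0.105, 0, 0]}'
python3 -c "
from h import *
over('k',.036,.11)"
```

```text
time_s: 6.55
tcp_pos: [0.5187, 0.1735, 0.2196]
tcp_rot: [[0.994, 0.106, -0.02], [0.107, -0.985, 0.134], [-0.006, -0.136, -0.991]]
force: [0.1, 0.4, -1.6]
gripper_width: 0.313
gripper_force: 35.5
time_s: 6.97
tcp_pos: [0.5185, 0.0773, 0.2183]
tcp_rot: [[0.996, -0.084, -0.018], [-0.081, -0.986, 0.145], [-0.03, -0.143, -0.989]]
force: [0.1, -1.0, -0.2]
gripper_width: 0.32
gripper_force: 35.5
t 6.97 pos [0.5185 0.0773 0.2183] F [ 0.1 -1.  -0.2]
d_tool [-0.0047 -0.1781  0.1354] rotvec [-0.139   0.0492  0.2716]
```

```bash
python3 -c "
from h import *
s=robot.state();print(s['joint_positions'].round(3))"
```

```text
[-0.082  0.24  -0.154  1.207  0.144  3.141]
```

Joint 6 sits at its limit, so from here I'll use the equivalent half-turned grasp (tool yaw + π).

```bash
sed -i 's/,Rdown(p\[2\]))/,Rdown(p[2]+np.pi))/' h.py
python3 steer.py '{"aperture": [0, 0, 0, 0, 0, 0, 0, 0], "dx": [0, 0, 0, 0, 0, 0, 0, 0], "dy": [0, 0, 0, 0, 0, 0, 0, 0], "dz": [0, 0, 0, 0, 0, 0, 0, 0], "rx": [-0.0715, -0.0715, 0, 0, 0, 0, 0, 0], "ry": [0.015, 0.015, 0, 0, 0, 0, 0, 0], "rz": [0, 0, -0.12, -0.12, -0.12, -0.12, -0.12, -0.12]}' >/dev/null
python3 steer.py '{"aperture": [0, 0, 0, 0, 0, 0, 0, 0], "dx": [0, 0, 0, 0, 0, 0, 0, 0], "dy": [0, 0, 0, 0, 0, 0, 0, 0], "dz": [0, 0, 0, 0, 0, 0, 0, 0], "rx": [0, 0, 0, 0, 0, 0, 0, 0], "ry": [0, 0, 0, 0, 0, 0, 0, 0], "rz": [-0.12, -0.12, -0.12, -0.12, -0.12, -0.12, -0.12, -0.12]}' >/dev/null
python3 steer.py '{"aperture": [0, 0, 0, 0, 0, 0, 0, 0], "dx": [0, 0, 0, 0, 0, 0, 0, 0], "dy": [0, 0, 0, 0, 0, 0, 0, 0], "dz": [0, 0, 0, 0, 0, 0, 0, 0], "rx": [0, 0, 0, 0, 0, 0, 0, 0], "ry": [0, 0, 0, 0, 0, 0, 0, 0], "rz": [-0.12, -0.12, -0.12, -0.12, -0.12, -0.12, 0, 0]}' >/dev/null
python3 -c "
from h import *
over('k',.036,.11)
s=robot.state();print(s['joint_positions'].round(3),s['gripper_width'])"
```

```text
t 8.97 pos [0.5171 0.0586 0.2182] F [-0.2 -0.1 -1.8]
d_tool [0.1451 0.1554 0.1119] rotvec [ 0.0152 -0.0089 -0.4395]
[-0.051  0.221 -0.171  1.179  0.017  0.744] 0.3176615383612223
```

```bash
python3 steer.py '{"aperture": [0, 0, 0, 0, 0, 0, 0], "dx": [0.0242, 0.0242, 0.0242, 0.0242, 0.0242, 0.0242, 0], "dy": [0.0259, 0.0259, 0.0259, 0.0259, 0.0259, 0.0259, 0], "dz": [0.003, 0.003, 0.003, 0.003, 0.003, 0.003, 0], "rx": [0, 0, 0, 0, 0, 0, 0], "ry": [0, 0, 0, 0, 0, 0, 0], "rz": [0, 0, 0, 0, 0, 0, 0]}' >/dev/null
python3 steer.py '{"aperture": [0, 0, 0, 0, 0, 0], "dx": [0, 0, 0, 0, 0, 0], "dy": [0, 0, 0, 0, 0, 0], "dz": [0, 0, 0, 0, 0, 0], "rx": [0.0038, 0.0038, 0.0038, 0.0038, 0, 0], "ry": [-0.0022, -0.0022, -0.0022, -0.0022, 0, 0], "rz": [-0.11, -0.11, -0.11, -0.11, 0, 0]}'
python3 -c "
from h import *
over('k',.036,.11)
s=robot.state();print(s['joint_positions'].round(3),s['gripper_width'])"
```

```text
time_s: 10.05
tcp_pos: [0.5259, 0.2705, 0.2037]
tcp_rot: [[-0.937, 0.35, -0.0], [0.35, 0.937, -0.0], [0.0, -0.0, -1.0]]
force: [-0.0, 0.3, -0.6]
gripper_width: 0.312
gripper_force: 35.5
t 10.05 pos [0.5259 0.2705 0.2037] F [-0.   0.3 -0.6]
d_tool [0.0003 0.0025 0.0937] rotvec [-0.0003 -0.0004 -0.0024]
[ 0.339  0.364 -0.011  1.196  0.     0.697] 0.3120161339308621
```

```bash
cat >> h.py <<'E'
def pad_view(t,out):
    c=optics.get_calibration("wrist");im=optics.snapshot("wrist");im=cv2.resize(im,None,fx=1.25,fy=1.25,interpolation=cv2.INTER_CUBIC)
    p=TR[t];cc,ss=np.cos(p[2]),np.sin(p[2])
    for z,col in((.06,(255,255,0)),(.006,(0,0,255)),(.026,(0,255,0)),(.046,(255,0,0))):
        cv2.polylines(im,[((proj(tray(p,z,.0625,.075),c)+.5)*1.25).round().astype(int)],True,col)
    cv2.imwrite(out,im)
E
python3 -c "
from h import *
pad_view('k','pics/k1.png')"
```

```text
(no output)
```

View pics/k1.png

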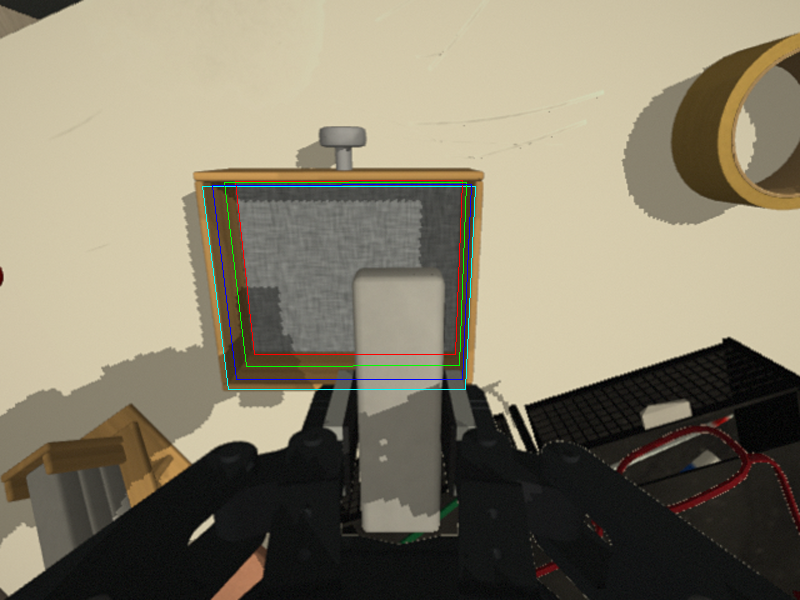

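The overlay matches the rim, and the grey pad's edge (left at x≈245, lower at y≈352) falls on the red 6 mm line, so the knob tray's pad is low, about 6–10 mm. Expect contact near TCP z≈0.035.

```bash
python3 steer.py '{"aperture": [0, 0, 0, 0, 0, 0, 0, 0], "dx": [0.0003, 0, 0, 0, 0, 0, 0, 0], "dy": [0.0025, 0, 0, 0, 0, 0, 0, 0], "dz": [0.03, 0.03, 0.03, 0.03, 0.02, 0.01, 0, 0], "rx": [0, 0, 0, 0, 0, 0, 0, 0], "ry": [0, 0, 0, 0, 0, 0, 0, 0], "rz": [-0.0024, 0, 0, 0, 0, 0, 0, 0]}' | grep -E 'pos|force'
python3 steer.py '{"aperture": [0, 0, 0, 0], "dx": [0, 0, 0, 0], "dy": [0, 0, 0, 0], "dz": [0.002, 0.001, 0.001, 0], "rx": [0, 0, 0, 0], "ry": [0, 0, 0, 0], "rz": [0, 0, 0, 0]}' | grep -E 'pos|force'
```

```text
tcp_pos: [0.5267, 0.2727, 0.054]
force: [-0.6, -0.3, -0.1]
gripper_force: 35.5
tcp_pos: [0.5271, 0.2729, 0.0505]
force: [-0.1, 0.1, -1.4]
gripper_force: 35.5
```

```bash
python3 -c "
from h import *
over('k',.036,.04)"
```

```text
t 11.1 pos [0.5271 0.2729 0.0505] F [-0.1  0.1 -1.4]
d_tool [ 0.0007 -0.0002  0.0105] rotvec [0.0007 0.001  0.0041]
```

```bash
python3 steer.py '{"aperture": [0, 0, 0, 0], "dx": [0, 0, 0, 0], "dy": [0, 0, 0, 0], "dz": [0.002, 0.002, 0.002, 0], "rx": [0, 0, 0, 0], "ry": [0, 0, 0, 0], "rz": [0, 0, 0, 0]}' | grep -E 'pos|force'
python3 steer.py '{"aperture": [0, 0, 0], "dx": [0, 0, 0], "dy": [0, 0, 0], "dz": [0.0015, 0.0015, 0], "rx": [0, 0, 0], "ry": [0, 0, 0], "rz": [0, 0, 0]}' | grep -E 'pos|force'
```

```text
tcp_pos: [0.5263, 0.2726, 0.0432]
force: [0.8, -0.2, -1.3]
gripper_force: 35.5
tcp_pos: [0.5267, 0.2728, 0.0411]
force: [-1.9, -0.5, 3.3]
gripper_force: 36.0
```

```bash
python3 steer.py '{"aperture": [0, 0], "dx": [0, 0], "dy": [0, 0], "dz": [0, 0], "rx": [0, 0], "ry": [0, 0], "rz": [0, 0]}' | grep -E 'pos|force'
python3 steer.py '{"aperture": [0, 0], "dx": [0, 0], "dy": [0, 0], "dz": [0.0007, 0], "rx": [0, 0], "ry": [0, 0], "rz": [0, 0]}' | grep -E 'pos|force'
```

```text
tcp_pos: [0.5267, 0.2727, 0.0411]
force: [-2.1, 0.1, 4.9]
gripper_force: 36.1
tcp_pos: [0.5267, 0.2727, 0.041]
force: [-4.1, -1.8, 9.2]
gripper_force: 36.6
```

Contact at TCP z 0.041 with about 9 N, so the knob pad is about 13 mm high. Release and rise.

```bash
python3 steer.py '{"aperture": [0.34, 0.38, 0.42, 0.48, 0.48, 0.48, 0.48, 0.48], "dx": [0, 0, 0, 0, 0, 0, 0, 0], "dy": [0, 0, 0, 0, 0, 0, 0, 0], "dz": [0, 0, 0, 0, 0, -0.005, -0.01, -0.02], "rx": [0, 0, 0, 0, 0, 0, 0, 0], "ry": [0, 0, 0, 0, 0, 0, 0, 0], "rz": [0, 0, 0, 0, 0, 0, 0, 0]}' | grep -E 'pos|force|width'
python3 steer.py '{"aperture": [0.6, 0.6, 0.6, 0.6, 0.6, 0.6], "dx": [0, 0, 0, 0, 0, 0], "dy": [0, 0, 0, 0, 0, 0], "dz": [-0.035, -0.04, -0.04, -0.04, 0, 0], "rx": [0, 0, 0, 0, 0, 0], "ry": [0, 0, 0, 0, 0, 0], "rz": [0, 0, 0, 0, 0, 0]}' | grep -E 'pos|force'
python3 - <<'E'
from h import *
B=frame(SP[2]);Rs=np.c_[-B[:,0],B[:,1],-B[:,2]]
delta(pstk(.048+.13),Rs)
p=TR['k'];c,s=np.cos(p[2]),np.sin(p[2]);y=.036
im=optics.snapshot("wrist");cal=optics.get_calibration("wrist")
q=tray([p[0]-s*y,p[1]+c*y,p[2]],.029,.0475,.014);cv2.polylines(im,[proj(q,cal).round().astype(int)],True,(0,0,255))
cv2.imwrite("pics/k2.png",im)
E
```

```text
tcp_pos: [0.5253, 0.2723, 0.0735]
force: [-0.9, 0.2, 0.1]
gripper_width: 0.485
gripper_force: 0.0
tcp_pos: [0.5287, 0.274, 0.2339]
force: [0.4, 0.3, -1.4]
gripper_force: 0.0
t 13.18 pos [0.5287 0.274  0.2339] F [ 0.4  0.3 -1.4]
d_tool [-0.0885 -0.2663  0.0393] rotvec [-0.1784 -0.5854 -0.5767]
```

View pics/k2.png

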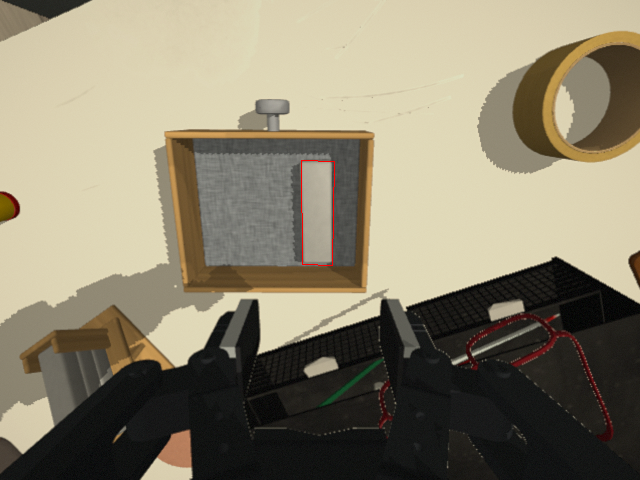

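hub_1 lies exactly in the expected outline in the knob tray (columns 302–333, rows 160–264), flat on the pad. That was the tenth picture, so from here I check by numbers only. Next, back to the stack for hub_2.

```bash
cat >> h.py <<'E'
def stackto(h):
    B=frame(SP[2]);delta(pstk(h),np.c_[-B[:,0],B[:,1],-B[:,2]])
E
python3 steer.py '{"aperture": [0.6, 0.6, 0.6, 0.6, 0.6, 0.6, 0.6, 0.6], "dx": [-0.0111, -0.0111, -0.0111, -0.0111, -0.0111, -0.0111, -0.0111, -0.0111], "dy": [-0.0333, -0.0333, -0.0333, -0.0333, -0.0333, -0.0333, -0.0333, -0.0333], "dz": [0.0049, 0.0049, 0.0049, 0.0049, 0.0049, 0.0049, 0.0049, 0.0049], "rx": [0, 0, 0, 0, 0, 0, 0, 0], "ry": [0, 0, 0, 0, 0, 0, 0, 0], "rz": [0, 0, 0, 0, 0, 0, 0, 0]}' >/dev/null
python3 steer.py '{"aperture": [0.6, 0.6, 0.6, 0.6, 0.6, 0.6, 0.6, 0.6], "dx": [0, 0, 0, 0, 0, 0, 0, 0], "dy": [0, 0, 0, 0, 0, 0, 0, 0], "dz": [0, 0, 0, 0, 0, 0, 0, 0], "rx": [-0.0223, -0.0223, -0.0223, -0.0223, -0.0223, -0.0223, -0.0223, -0.0223], "ry": [-0.0732, -0.0732, -0.0732, -0.0732, -0.0732, -0.0732, -0.0732, -0.0732], "rz": [-0.0721, -0.0721, -0.0721, -0.0721, -0.0721, -0.0721, -0.0721, -0.0721]}' >/dev/null
python3 steer.py '{"aperture": [0.6, 0.6], "dx": [0, 0], "dy": [0, 0], "dz": [0, 0], "rx": [0, 0], "ry": [0, 0], "rz": [0, 0]}' |grep pos
python3 -c "
from h import *
stackto(.178);print(robot.state()['joint_positions'].round(2))"
```

```text
tcp_pos: [0.5164, -0.0079, 0.1886]
t 14.73 pos [ 0.5164 -0.0079  0.1886] F [-0.7  0.2  0.9]
d_tool [-0.0067  0.0004 -0.0017] rotvec [-0.0007 -0.0126 -0.004 ]
[-0.34 -0.13 -0.79  0.39  0.32 -0.5 ]
```

```bash
python3 steer.py '{"aperture": [0.6, 0.6, 0.6, 0.6, 0.6, 0.6, 0.6], "dx": [-0.0067, 0, 0, 0, 0, 0, 0], "dy": [0.0004, 0, 0, 0, 0, 0, 0], "dz": [-0.0017, 0.03, 0.03, 0.03, 0, 0, 0], "rx": [-0.0007, 0, 0, 0, 0, 0, 0], "ry": [-0.0126, 0, 0, 0, 0, 0, 0], "rz": [-0.004, 0, 0, 0, 0, 0, 0]}' >/dev/null
python3 -c "
from h import *
stackto(.06)"
```

```text
t 15.32 pos [0.5739 0.0064 0.1232] F [ 0.  -0.4 -0.5]
d_tool [0.0044 0.0004 0.0287] rotvec [-0.      0.0045  0.0046]
```

```bash
python3 steer.py '{"aperture": [0.6, 0.6, 0.6, 0.6, 0.6], "dx": [0.0044, 0, 0, 0, 0], "dy": [0.0004, 0, 0, 0, 0], "dz": [0.01, 0.01, 0.0085, 0, 0], "rx": [0, 0, 0, 0, 0], "ry": [0.0045, 0, 0, 0, 0], "rz": [0.0046, 0, 0, 0, 0]}' >/dev/null
python3 -c "
from h import *
stackto(.06)"
python3 steer.py '{"aperture": [0, 0, 0, 0, 0], "dx": [0, 0, 0, 0, 0], "dy": [0, 0, 0, 0, 0], "dz": [0, 0, 0, 0, 0], "rx": [0, 0, 0, 0, 0], "ry": [0, 0, 0, 0, 0], "rz": [0, 0, 0, 0, 0]}'|grep -E 'pos|force|width'
```

```text
t 15.73 pos [0.5859 0.0095 0.0977] F [-0.5  1.5  0.2]
d_tool [-0.0002  0.0004  0.0008] rotvec [-0.001   0.0013  0.    ]
tcp_pos: [0.5857, 0.0093, 0.0978]
force: [-4.1, -1.3, 4.9]
gripper_width: 0.319
gripper_force: 34.2
```

```bash
python3 steer.py '{"aperture": [0, 0, 0, 0, 0, 0, 0, 0], "dx": [0, 0, 0, 0, 0, 0, 0, 0], "dy": [0, 0, 0, 0, 0, 0, 0, 0], "dz": [-0.005, -0.01, -0.02, -0.03, -0.03, -0.03, 0, 0], "rx": [0, 0, 0, 0, 0, 0, 0, 0], "ry": [0, 0, 0, 0, 0, 0, 0, 0], "rz": [0, 0, 0, 0, 0, 0, 0, 0]}' |grep -E 'pos|force|width'
python3 -c "
from h import *
over('p',.036,.2)"
```

```text
tcp_pos: [0.5163, -0.0084, 0.2016]
force: [0.9, 0.9, -0.7]
gripper_width: 0.318
gripper_force: 35.9
t 16.82 pos [ 0.5163 -0.0084  0.2016] F [ 0.9  0.9 -0.7]
d_tool [ 0.0349 -0.1847 -0.022 ] rotvec [0.0997 0.6096 0.3235]
```

```bash
python3 steer.py '{"aperture": [0, 0, 0, 0, 0, 0, 0, 0], "dx": [0, 0, 0, 0, 0, 0, 0, 0], "dy": [0, 0, 0, 0, 0, 0, 0, 0], "dz": [0, 0, 0, 0, 0, 0, 0, 0], "rx": [0.0142, 0.0142, 0.0142, 0.0142, 0.0142, 0.0142, 0.0142, 0], "ry": [0.0871, 0.0871, 0.0871, 0.0871, 0.0871, 0.0871, 0.0871, 0], "rz": [0.0462, 0.0462, 0.0462, 0.0462, 0.0462, 0.0462, 0.0462, 0]}'|grep pos
python3 -c "
from h import *
over('p',.036,.2)"
```

```text
tcp_pos: [0.5178, -0.0075, 0.1963]
t 17.48 pos [ 0.5178 -0.0075  0.1963] F [ 1.3  0.1 -1.2]
d_tool [-0.0198 -0.189  -0.0042] rotvec [ 0.0013 -0.0113  0.001 ]
```

```bash
python3 steer.py '{"aperture": [0, 0, 0, 0, 0, 0, 0, 0], "dx": [-0.0033, -0.0033, -0.0033, -0.0033, -0.0033, -0.0033, 0, 0], "dy": [-0.0315, -0.0315, -0.0315, -0.0315, -0.0315, -0.0315, 0, 0], "dz": [0, 0, 0, 0, 0, 0, 0, 0], "rx": [0, 0, 0, 0, 0, 0, 0, 0], "ry": [-0.0113, 0, 0, 0, 0, 0, 0, 0], "rz": [0, 0, 0, 0, 0, 0, 0, 0]}'|grep pos
python3 - <<'E'
from h import *
over('p',.036,.11)
# pad height: saturation of wall points at the -y side and +x/-x walls vs height
im=optics.snapshot("wrist");c=optics.get_calibration("wrist");hsv=cv2.cvtColor(im,cv2.COLOR_BGR2HSV)
p=TR['p'];cc,ss=np.cos(p[2]),np.sin(p[2])
zs=np.arange(.002,.066,.004);print((zs*1000).astype(int))
for name,f in(("-y",lambda t:(t,-.075)),("+x",lambda t:(.0625,t)),("-x",lambda t:(-.0625,t))):
    out=[]
    for z in zs:
        P=[]
        for t in np.linspace(-.05,.0,11):
            x,y=f(t);P.append([p[0]+cc*x-ss*y,p[1]+ss*x+cc*y,z])
        q=proj(P,c).round().astype(int);ok=[(a,b) for a,b in q if 0<=a<640 and 0<=b<480]
        out.append(int(np.median([hsv[b,a,1] for a,b in ok])) if ok else -1)
    print(name,out,q[0],q[-1])
cv2.imwrite("pics/p1.png",im)
E
```

```text
tcp_pos: [0.5182, -0.1991, 0.1977]
t 18.15 pos [ 0.5182 -0.1991  0.1977] F [ 0.1  1.3 -0.7]
d_tool [-0.0017  0.0016  0.0877] rotvec [ 0.0019  0.0071 -0.0009]
[ 2  6 10 14 18 22 26 30 34 38 42 46 50 54 58 62]
-y [11, 12, 13, 130, 147, 150, 150, 147, 150, 147, 147, 146, 146, 146, 147, 146] [155 171] [165 241]
+x [11, 30, 148, 146, 147, 148, 147, 146, 148, 144, 145, 145, 146, 148, 147, 135] [208 318] [272 318]
-x [147, 146, 147, 148, 148, 147, 147, 146, 96, 95, 15, 11, 11, 11, 11, 11] [190 152] [265 152]
```

Wall colour along the tray's sides puts the plain pad at roughly 7–14 mm. Descend to TCP z≈0.056 and feel.

```bash
python3 steer.py '{"aperture": [0, 0, 0, 0, 0, 0, 0, 0], "dx": [-0.0017, 0, 0, 0, 0, 0, 0, 0], "dy": [0.0016, 0, 0, 0, 0, 0, 0, 0], "dz": [0.03, 0.03, 0.03, 0.03, 0.015, 0.005, 0, 0], "rx": [0.0019, 0, 0, 0, 0, 0, 0, 0], "ry": [0.0071, 0, 0, 0, 0, 0, 0, 0], "rz": [0, 0, 0, 0, 0, 0, 0, 0]}' | grep -E 'pos|force'
python3 -c "
from h import *
over('p',.036,.048)"
```

```text
tcp_pos: [0.5212, -0.1956, 0.0596]
force: [0.0, -0.2, -0.4]
gripper_force: 35.8
t 18.87 pos [ 0.5212 -0.1956  0.0596] F [ 0.  -0.2 -0.4]
d_tool [ 0.0004 -0.0019  0.0116] rotvec [-0.0007  0.0005  0.0027]
```

```bash
python3 steer.py '{"aperture": [0, 0, 0, 0], "dx": [0.0004, 0, 0, 0], "dy": [-0.0019, 0, 0, 0], "dz": [0.003, 0.002, 0, 0], "rx": [0, 0, 0, 0], "ry": [0, 0, 0, 0], "rz": [0.0027, 0, 0, 0]}' | grep -E 'pos|force'
python3 steer.py '{"aperture": [0, 0, 0, 0], "dx": [0, 0, 0, 0], "dy": [0, 0, 0, 0], "dz": [0.0015, 0.0015, 0, 0], "rx": [0, 0, 0, 0], "ry": [0, 0, 0, 0], "rz": [0, 0, 0, 0]}' | grep -E 'pos|force'
python3 steer.py '{"aperture": [0, 0, 0, 0], "dx": [0, 0, 0, 0], "dy": [0, 0, 0, 0], "dz": [0.001, 0.001, 0, 0], "rx": [0, 0, 0, 0], "ry": [0, 0, 0, 0], "rz": [0, 0, 0, 0]}' | grep -E 'pos|force'
```

```text
tcp_pos: [0.5206, -0.1985, 0.0546]
force: [0.2, -0.0, -0.7]
gripper_force: 35.8
tcp_pos: [0.5201, -0.1982, 0.0508]
force: [-0.1, 0.2, -0.3]
gripper_force: 35.8
tcp_pos: [0.5202, -0.1982, 0.0488]
force: [1.2, 0.1, -1.1]
gripper_force: 35.8
```

```bash
python3 steer.py '{"aperture": [0, 0, 0], "dx": [0, 0, 0], "dy": [0, 0, 0], "dz": [0.001, 0.001, 0], "rx": [0, 0, 0], "ry": [0, 0, 0], "rz": [0, 0, 0]}' | grep -E 'pos|force'
python3 steer.py '{"aperture": [0, 0, 0], "dx": [0, 0, 0], "dy": [0, 0, 0], "dz": [0.001, 0.001, 0], "rx": [0, 0, 0], "ry": [0, 0, 0], "rz": [0, 0, 0]}' | grep -E 'pos|force'
```

```text
tcp_pos: [0.5201, -0.1981, 0.0468]
force: [0.0, 0.4, -1.1]
gripper_force: 35.8
tcp_pos: [0.5201, -0.1981, 0.0447]
force: [-0.0, 0.6, -1.5]
gripper_force: 35.8
```

```bash
python3 steer.py '{"aperture": [0, 0, 0], "dx": [0, 0, 0], "dy": [0, 0, 0], "dz": [0.001, 0.001, 0], "rx": [0, 0, 0], "ry": [0, 0, 0], "rz": [0, 0, 0]}' | grep -E 'pos|force'
python3 steer.py '{"aperture": [0, 0], "dx": [0, 0], "dy": [0, 0], "dz": [0.001, 0], "rx": [0, 0], "ry": [0, 0], "rz": [0, 0]}' | grep -E 'pos|force'
```

```text
tcp_pos: [0.5201, -0.1981, 0.0427]
force: [-0.2, 0.0, -0.5]
gripper_force: 35.8
tcp_pos: [0.5203, -0.1982, 0.0421]
force: [-0.0, -0.2, 0.5]
gripper_force: 35.9
```

```bash
python3 steer.py '{"aperture": [0, 0, 0], "dx": [0, 0, 0], "dy": [0, 0, 0], "dz": [0.0007, 0, 0], "rx": [0, 0, 0], "ry": [0, 0, 0], "rz": [0, 0, 0]}' | grep -E 'pos|force'
```

```text
tcp_pos: [0.5203, -0.1982, 0.042]
force: [-1.9, 0.8, 5.8]
gripper_force: 36.5
```

```bash
python3 steer.py '{"aperture": [0, 0, 0], "dx": [0, 0, 0], "dy": [0, 0, 0], "dz": [0.0006, 0, 0], "rx": [0, 0, 0], "ry": [0, 0, 0], "rz": [0, 0, 0]}' | grep -E 'pos|force'
```

```text
tcp_pos: [0.5203, -0.1982, 0.0419]
force: [-2.5, 1.6, 10.0]
gripper_force: 37.0
```

```bash
python3 steer.py '{"aperture": [0.34, 0.38, 0.42, 0.48, 0.48, 0.48, 0.48, 0.48], "dx": [0, 0, 0, 0, 0, 0, 0, 0], "dy": [0, 0, 0, 0, 0, 0, 0, 0], "dz": [0, 0, 0, 0, 0, -0.005, -0.01, -0.02], "rx": [0, 0, 0, 0, 0, 0, 0, 0], "ry": [0, 0, 0, 0, 0, 0, 0, 0], "rz": [0, 0, 0, 0, 0, 0, 0, 0]}' | grep -E 'pos|force|width'
python3 steer.py '{"aperture": [0.6, 0.6, 0.6, 0.6, 0.6, 0.6], "dx": [0, 0, 0, 0, 0, 0], "dy": [0, 0, 0, 0, 0, 0], "dz": [-0.035, -0.04, -0.04, -0.04, 0, 0], "rx": [0, 0, 0, 0, 0, 0], "ry": [0, 0, 0, 0, 0, 0], "rz": [0, 0, 0, 0, 0, 0]}' | grep -E 'pos|force'
cat >> h.py <<'E'
def hubs(t):  # grey-light blobs inside tray -> tray coordinates at hub-top height
    im=optics.snapshot("wrist");c=optics.get_calibration("wrist");p=TR[t];cc,ss=np.cos(p[2]),np.sin(p[2])
    xs=np.linspace(-.06,.06,121);ys=np.linspace(-.072,.072,145)
    P=[[p[0]+cc*x-ss*y,p[1]+ss*x+cc*y,.029] for x in xs for y in ys]
    q=proj(P,c).astype(np.float32).reshape(121,145,2)
    g=cv2.remap(im,q[...,0],q[...,1],cv2.INTER_LINEAR);v=cv2.medianBlur(cv2.cvtColor(g,cv2.COLOR_BGR2GRAY),7)
    _,b=cv2.threshold(v,0,255,cv2.THRESH_OTSU);n,_,st,ce=cv2.connectedComponentsWithStats(b)
    for i in range(1,n):
        if st[i,4]>500: print("blob y,x mm",(ce[i]-[72,60]).round(1),"size y,x",st[i,2:4],"area",st[i,4])
E
python3 -c "
from h import *
hubs('p');stackto(.032+.13)"
```

```text
tcp_pos: [0.5186, -0.1971, 0.0744]
force: [-1.0, 0.5, -0.3]
gripper_width: 0.478
gripper_force: 0.0
tcp_pos: [0.5219, -0.1986, 0.2343]
force: [-0.3, -0.2, -0.4]
gripper_force: 0.0
blob y,x mm [-10.1  -6.2] size y,x [119 110] area 11890
t 22.5 pos [ 0.5208 -0.198   0.232 ] F [ 0.5  0.  -0.6]
d_tool [0.009  0.1939 0.051 ] rotvec [-0.1041 -0.6032 -0.3248]
```

```bash
sed -i 's/_,b=cv2.threshold(v,0,255,cv2.THRESH_OTSU)/print(np.percentile(v,[5,25,50,75,90,98]));b=(v>TH).astype(np.uint8)/; s/^def hubs/TH=160\ndef hubs/' h.py
python3 -c "
from h import *
hubs('p')"
python3 steer.py '{"aperture": [0.6, 0.6, 0.6, 0.6, 0.6, 0.6, 0.6], "dx": [0.0015, 0.0015, 0.0015, 0.0015, 0.0015, 0.0015, 0], "dy": [0.0323, 0.0323, 0.0323, 0.0323, 0.0323, 0.0323, 0], "dz": [0.006, 0.006, 0.006, 0.006, 0.006, 0.006, 0], "rx": [0, 0, 0, 0, 0, 0, 0], "ry": [0, 0, 0, 0, 0, 0, 0], "rz": [0, 0, 0, 0, 0, 0, 0]}' >/dev/null
python3 steer.py '{"aperture": [0.6, 0.6, 0.6, 0.6, 0.6, 0.6, 0.6, 0.6], "dx": [0, 0, 0, 0, 0, 0, 0, 0], "dy": [0, 0, 0, 0, 0, 0, 0, 0], "dz": [0, 0, 0, 0, 0, 0, 0, 0], "rx": [-0.0149, -0.0149, -0.0149, -0.0149, -0.0149, -0.0149, -0.0149, 0], "ry": [-0.0862, -0.0862, -0.0862, -0.0862, -0.0862, -0.0862, -0.0862, 0], "rz": [-0.0464, -0.0464, -0.0464, -0.0464, -0.0464, -0.0464, -0.0464, 0]}' >/dev/null
python3 steer.py '{"aperture": [0.6], "dx": [0], "dy": [0], "dz": [0], "rx": [0], "ry": [0], "rz": [0]}' |grep pos
python3 -c "
from h import *
stackto(.162)"
```

```text
[ 65.  72. 107. 110. 144. 153.]
tcp_pos: [0.5266, -0.0046, 0.1921]
t 23.88 pos [ 0.5266 -0.0046  0.1921] F [-0.1 -0.4  0. ]
d_tool [ 0.004  -0.0004  0.0111] rotvec [ 0.0015 -0.0074 -0.0052]
```

```bash
sed -i 's/TH=160/TH=127/' h.py; cat >> h.py <<'E'
def stackblob(k):
    im=optics.snapshot("wrist");c=optics.get_calibration("wrist");B=frame(SP[2])
    us=np.linspace(-.06,.07,131);vs=np.linspace(-.03,.03,61)
    P=[[SP[0],SP[1],.048]+B@[u,v,.016*k] for u in us for v in vs]
    q=proj(P,c).astype(np.float32).reshape(131,61,2);g=cv2.remap(im,q[...,0],q[...,1],cv2.INTER_LINEAR)
    s=cv2.cvtColor(g,cv2.COLOR_BGR2HSV)[...,1];b=(cv2.medianBlur(s,5)<60).astype(np.uint8)
    n,_,st,ce=cv2.connectedComponentsWithStats(b)
    for i in range(1,n):
        if st[i,4]>500: print("v,u range",st[i,0]-30,st[i,0]+st[i,2]-30,st[i,1]-60,st[i,1]+st[i,3]-60,"c",(ce[i]-[30,60]).round(1),st[i,4])
E
python3 -c "
from h import *
stackblob(2)"
python3 steer.py '{"aperture": [0.6, 0.6, 0.6, 0.6, 0.6, 0.6, 0.6], "dx": [0.004, 0, 0, 0, 0, 0, 0], "dy": [-0.0004, 0, 0, 0, 0, 0, 0], "dz": [0.011, 0.03, 0.03, 0.03, 0, 0, 0], "rx": [0.0015, 0, 0, 0, 0, 0, 0], "ry": [-0.0074, 0, 0, 0, 0, 0, 0], "rz": [-0.0052, 0, 0, 0, 0, 0, 0]}' >/dev/null
python3 -c "
from h import *
stackto(.044)"
```

```text
v,u range -30 31 -45 71 c [-1.  22.5] 3921
t 24.52 pos [0.5836 0.0087 0.1102] F [ 0.  -0.7  0. ]
d_tool [0.0052 0.0006 0.0284] rotvec [-0.      0.0048  0.0041]
```

```bash
python3 steer.py '{"aperture": [0.6, 0.6, 0.6, 0.6, 0.6], "dx": [0.0052, 0, 0, 0, 0], "dy": [0.0006, 0, 0, 0, 0], "dz": [0.01, 0.01, 0.0085, 0, 0], "rx": [0, 0, 0, 0, 0], "ry": [0.0045, 0, 0, 0, 0], "rz": [0.0046, 0, 0, 0, 0]}' >/dev/null
python3 -c "
from h import *
stackto(.044)"
python3 steer.py '{"aperture": [0, 0, 0, 0, 0], "dx": [0, 0, 0, 0, 0], "dy": [0, 0, 0, 0, 0], "dz": [0, 0, 0, 0, 0], "rx": [0, 0, 0, 0, 0], "ry": [0, 0, 0, 0, 0], "rz": [0, 0, 0, 0, 0]}'|grep -E 'pos|force|width'
```

```text
t 24.93 pos [0.5945 0.0121 0.0837] F [-0.4 -0.  -0.7]
d_tool [-0.0009 -0.0001  0.0002] rotvec [-0.0003  0.0012 -0.0006]
tcp_pos: [0.5944, 0.0119, 0.0842]
force: [-5.1, -1.2, 6.3]
gripper_width: 0.317
gripper_force: 35.1
```

```bash
python3 steer.py '{"aperture": [0, 0, 0, 0, 0, 0, 0, 0], "dx": [0, 0, 0, 0, 0, 0, 0, 0], "dy": [0, 0, 0, 0, 0, 0, 0, 0], "dz": [-0.005, -0.01, -0.02, -0.03, -0.03, -0.03, 0, 0], "rx": [0, 0, 0, 0, 0, 0, 0, 0], "ry": [0, 0, 0, 0, 0, 0, 0, 0], "rz": [0, 0, 0, 0, 0, 0, 0, 0]}' |grep -E 'pos|force|width'
python3 -c "
from h import *
over('k',-.036,.2)"
```

```text
tcp_pos: [0.5247, -0.0057, 0.1881]
force: [0.3, -0.2, -0.5]
gripper_width: 0.316
gripper_force: 36.0
t 26.02 pos [ 0.5247 -0.0057  0.1881] F [ 0.3 -0.2 -0.5]
d_tool [-0.0301  0.2106  0.0062] rotvec [0.182  0.5972 0.5793]
```

```bash
python3 steer.py '{"aperture": [0, 0, 0, 0, 0, 0, 0, 0], "dx": [0, 0, 0, 0, 0, 0, 0, 0], "dy": [0, 0, 0, 0, 0, 0, 0, 0], "dz": [0, 0, 0, 0, 0, 0, 0, 0], "rx": [0.0228, 0.0228, 0.0228, 0.0228, 0.0228, 0.0228, 0.0228, 0.0228], "ry": [0.0746, 0.0746, 0.0746, 0.0746, 0.0746, 0.0746, 0.0746, 0.0746], "rz": [0.0724, 0.0724, 0.0724, 0.0724, 0.0724, 0.0724, 0.0724, 0.0724]}'>/dev/null
python3 steer.py '{"aperture": [0], "dx": [0], "dy": [0], "dz": [0], "rx": [0], "ry": [0], "rz": [0]}'|grep pos
python3 -c "
from h import *
over('k',-.036,.19)"
```

```text
tcp_pos: [0.5262, -0.0051, 0.1832]
t 26.77 pos [ 0.5262 -0.0051  0.1832] F [ 0.3 -0.1 -0.9]
d_tool [ 0.0967  0.1887 -0.0063] rotvec [-0.0018 -0.0094 -0.0006]
```

```bash
python3 steer.py '{"aperture": [0, 0, 0, 0, 0, 0, 0, 0], "dx": [0.0161, 0.0161, 0.0161, 0.0161, 0.0161, 0.0161, 0, 0], "dy": [0.0315, 0.0315, 0.0315, 0.0315, 0.0315, 0.0315, 0, 0], "dz": [-0.001, -0.001, -0.001, -0.001, -0.001, -0.001, 0, 0], "rx": [0, 0, 0, 0, 0, 0, 0, 0], "ry": [-0.0094, 0, 0, 0, 0, 0, 0, 0], "rz": [0, 0, 0, 0, 0, 0, 0, 0]}'|grep pos
python3 -c "
from h import *
over('k',-.036,.05);hubs('k')"
```

```text
tcp_pos: [0.4984, 0.2072, 0.1902]
t 27.43 pos [0.4984 0.2072 0.1902] F [-0.6 -0.9 -0.8]
d_tool [-0.0026 -0.0006  0.1402] rotvec [-0.0004  0.0058  0.0065]
[ 63.  75. 113. 155. 160. 165.]
blob y,x mm [34.7  1.9] size y,x [26 93] area 2322
blob y,x mm [-35.8  22.5] size y,x [57 77] area 4232
```

hub_1 is still at tray y≈35 mm. Descend on the other side; contact expected at TCP z≈0.041.

```bash
python3 steer.py '{"aperture": [0, 0, 0, 0, 0, 0, 0, 0], "dx": [-0.0026, 0, 0, 0, 0, 0, 0, 0], "dy": [-0.0006, 0, 0, 0, 0, 0, 0, 0], "dz": [0.03, 0.03, 0.03, 0.03, 0.015, 0.005, 0, 0], "rx": [0, 0, 0, 0, 0, 0, 0, 0], "ry": [0.0058, 0, 0, 0, 0, 0, 0, 0], "rz": [0.0065, 0, 0, 0, 0, 0, 0, 0]}' | grep -E 'pos|force'
python3 -c "
from h import *
over('k',-.036,.0415)"
```

```text
tcp_pos: [0.5025, 0.2031, 0.0518]
force: [0.6, 0.7, -1.0]
gripper_force: 35.9
t 28.15 pos [0.5025 0.2031 0.0518] F [ 0.6  0.7 -1. ]
d_tool [0.0019 0.0018 0.0103] rotvec [-0.0001  0.0008 -0.0067]
```

```bash
python3 steer.py '{"aperture": [0, 0, 0, 0], "dx": [0.0019, 0, 0, 0], "dy": [0.0018, 0, 0, 0], "dz": [0.003, 0.002, 0, 0], "rx": [0, 0, 0, 0], "ry": [0, 0, 0, 0], "rz": [-0.0067, 0, 0, 0]}' | grep -E 'pos|force'
python3 steer.py '{"aperture": [0, 0, 0], "dx": [0, 0, 0], "dy": [0, 0, 0], "dz": [0.0015, 0.0015, 0], "rx": [0, 0, 0], "ry": [0, 0, 0], "rz": [0, 0, 0]}' | grep -E 'pos|force'
```

```text
tcp_pos: [0.5011, 0.2065, 0.047]
force: [0.2, 0.2, -0.6]
gripper_force: 35.9
tcp_pos: [0.5006, 0.2063, 0.0432]
force: [-0.3, -0.7, -0.9]
gripper_force: 35.9
```

```bash
python3 steer.py '{"aperture": [0, 0, 0], "dx": [0, 0, 0], "dy": [0, 0, 0], "dz": [0.001, 0, 0], "rx": [0, 0, 0], "ry": [0, 0, 0], "rz": [0, 0, 0]}' | grep -E 'pos|force'
```

```text
tcp_pos: [0.5007, 0.2063, 0.0422]
force: [-0.0, -1.2, 0.3]
gripper_force: 35.9
```

```bash
python3 steer.py '{"aperture": [0, 0, 0], "dx": [0, 0, 0], "dy": [0, 0, 0], "dz": [0.0008, 0, 0], "rx": [0, 0, 0], "ry": [0, 0, 0], "rz": [0, 0, 0]}' | grep -E 'pos|force'
```

```text
tcp_pos: [0.5008, 0.2063, 0.0415]
force: [0.1, 0.1, -0.1]
gripper_force: 35.9
```

```bash
python3 steer.py '{"aperture": [0, 0, 0], "dx": [0, 0, 0], "dy": [0, 0, 0], "dz": [0.0006, 0, 0], "rx": [0, 0, 0], "ry": [0, 0, 0], "rz": [0, 0, 0]}' | grep -E 'pos|force'
```

```text
tcp_pos: [0.5009, 0.2063, 0.0411]
force: [-0.0, 0.4, 0.7]
gripper_force: 36.2
```

```bash
python3 steer.py '{"aperture": [0, 0, 0], "dx": [0, 0, 0], "dy": [0, 0, 0], "dz": [0.0008, 0, 0], "rx": [0, 0, 0], "ry": [0, 0, 0], "rz": [0, 0, 0]}' | grep -E 'pos|force'
```

```text
tcp_pos: [0.501, 0.2063, 0.0408]
force: [-0.5, 0.0, 5.8]
gripper_force: 36.7
```

```bash
python3 steer.py '{"aperture": [0, 0, 0], "dx": [0, 0, 0], "dy": [0, 0, 0], "dz": [0.0003, 0, 0], "rx": [0, 0, 0], "ry": [0, 0, 0], "rz": [0, 0, 0]}' | grep -E 'pos|force'
```

```text
tcp_pos: [0.501, 0.2063, 0.0407]
force: [-1.6, -0.8, 7.5]
gripper_force: 36.9
```

Contact at TCP z≈0.041 again, matching hub_1. Release, rise and check.

```bash
python3 steer.py '{"aperture": [0.34, 0.38, 0.42, 0.48, 0.48, 0.48, 0.48, 0.48], "dx": [0, 0, 0, 0, 0, 0, 0, 0], "dy": [0, 0, 0, 0, 0, 0, 0, 0], "dz": [0, 0, 0, 0, 0, -0.005, -0.01, -0.02], "rx": [0, 0, 0, 0, 0, 0, 0, 0], "ry": [0, 0, 0, 0, 0, 0, 0, 0], "rz": [0, 0, 0, 0, 0, 0, 0, 0]}' | grep -E 'pos|force|width'
python3 steer.py '{"aperture": [0.6, 0.6, 0.6, 0.6, 0.6, 0.6], "dx": [0, 0, 0, 0, 0, 0], "dy": [0, 0, 0, 0, 0, 0], "dz": [-0.035, -0.04, -0.04, -0.03, 0, 0], "rx": [0, 0, 0, 0, 0, 0], "ry": [0, 0, 0, 0, 0, 0], "rz": [0, 0, 0, 0, 0, 0]}' | grep -E 'pos|force'
python3 -c "
from h import *
hubs('k');stackto(.016+.13)"
```

```text
tcp_pos: [0.4988, 0.2056, 0.0734]
force: [0.4, 0.4, -0.5]
gripper_width: 0.482
gripper_force: 0.0
tcp_pos: [0.502, 0.2064, 0.2225]
force: [-0.1, 0.5, -0.6]
gripper_force: 0.0
[ 62.  74. 110. 139. 155. 163.]
blob y,x mm [-35.8  -5.5] size y,x [26 92] area 2315
blob y,x mm [34.5 -1. ] size y,x [26 91] area 2256
t 31.2 pos [0.5009 0.2062 0.2205] F [-0.7 -0.  -0.7]
d_tool [-0.1075 -0.1821  0.053 ] rotvec [-0.1832 -0.5909 -0.5797]
```

Both hubs show in the knob tray at y = −36 and +35 mm, each about 26×92 mm. Now hub_4.

```bash
python3 steer.py '{"aperture": [0.6, 0.6, 0.6, 0.6, 0.6, 0.6, 0.6], "dx": [-0.018, -0.018, -0.018, -0.018, -0.018, -0.018, 0], "dy": [-0.0304, -0.0304, -0.0304, -0.0304, -0.0304, -0.0304, 0], "dz": [0.006, 0.006, 0.006, 0.006, 0.006, 0.006, 0], "rx": [0, 0, 0, 0, 0, 0, 0], "ry": [0, 0, 0, 0, 0, 0, 0], "rz": [0, 0, 0, 0, 0, 0, 0]}' >/dev/null
python3 steer.py '{"aperture": [0.6, 0.6, 0.6, 0.6, 0.6, 0.6, 0.6, 0.6], "dx": [0, 0, 0, 0, 0, 0, 0, 0], "dy": [0, 0, 0, 0, 0, 0, 0, 0], "dz": [0, 0, 0, 0, 0, 0, 0, 0], "rx": [-0.0229, -0.0229, -0.0229, -0.0229, -0.0229, -0.0229, -0.0229, -0.0229], "ry": [-0.0739, -0.0739, -0.0739, -0.0739, -0.0739, -0.0739, -0.0739, -0.0739], "rz": [-0.0725, -0.0725, -0.0725, -0.0725, -0.0725, -0.0725, -0.0725, -0.0725]}' >/dev/null
python3 steer.py '{"aperture": [0.6, 0.6], "dx": [0, 0], "dy": [0, 0], "dz": [0, 0], "rx": [0, 0], "ry": [0, 0], "rz": [0, 0]}' |grep pos
python3 -c "
from h import *
stackto(.146);stackblob(1)"
```

```text
tcp_pos: [0.5365, -0.002, 0.1815]
t 32.62 pos [ 0.5365 -0.002   0.1815] F [0.3 0.1 0.2]
d_tool [ 0.0063 -0.0005  0.0126] rotvec [ 0.0012 -0.0063 -0.0041]
v,u range -15 13 -44 46 c [-1.4  0.8] 2426
v,u range -30 31 53 71 c [ 0.4 61.7] 1074
```

hub_4 is in place (u −44..46, v −15..13 mm on its top plane). Descend.

```bash
python3 steer.py '{"aperture": [0.6, 0.6, 0.6, 0.6, 0.6, 0.6, 0.6], "dx": [0.0063, 0, 0, 0, 0, 0, 0], "dy": [-0.0005, 0, 0, 0, 0, 0, 0], "dz": [0.0126, 0.03, 0.03, 0.03, 0, 0, 0], "rx": [0.0012, 0, 0, 0, 0, 0, 0], "ry": [-0.0063, 0, 0, 0, 0, 0, 0], "rz": [-0.0041, 0, 0, 0, 0, 0, 0]}' >/dev/null
python3 -c "
from h import *
stackto(.028)"
```

```text
t 33.25 pos [0.5919 0.0107 0.0967] F [-0.3 -0.1  0.3]
d_tool [0.0044 0.0007 0.0285] rotvec [-0.0002  0.0043  0.0043]
```

```bash
python3 steer.py '{"aperture": [0.6, 0.6, 0.6, 0.6, 0.6], "dx": [0.0044, 0, 0, 0, 0], "dy": [0.0007, 0, 0, 0, 0], "dz": [0.01, 0.01, 0.008, 0, 0], "rx": [0, 0, 0, 0, 0], "ry": [0.0045, 0, 0, 0, 0], "rz": [0.0046, 0, 0, 0, 0]}' |grep -E 'force'
python3 -c "
from h import *
stackto(.028)"
python3 steer.py '{"aperture": [0, 0, 0, 0, 0], "dx": [0, 0, 0, 0, 0], "dy": [0, 0, 0, 0, 0], "dz": [0, 0, 0, 0, 0], "rx": [0, 0, 0, 0, 0], "ry": [0, 0, 0, 0, 0], "rz": [0, 0, 0, 0, 0]}'|grep -E 'pos|force|width'
```

```text
force: [-0.2, -0.6, 0.6]
gripper_force: 0.0
t 33.67 pos [0.6036 0.014  0.0714] F [-0.2 -0.6  0.6]
d_tool [-0.0003  0.0002  0.0008] rotvec [-0.0008  0.0011  0.    ]
tcp_pos: [0.6034, 0.0139, 0.0718]
force: [-5.3, -0.8, 4.9]
gripper_width: 0.316
gripper_force: 35.0
```

```bash
python3 steer.py '{"aperture": [0, 0, 0, 0, 0, 0, 0, 0], "dx": [0, 0, 0, 0, 0, 0, 0, 0], "dy": [0, 0, 0, 0, 0, 0, 0, 0], "dz": [-0.005, -0.01, -0.02, -0.03, -0.03, -0.03, 0, 0], "rx": [0, 0, 0, 0, 0, 0, 0, 0], "ry": [0, 0, 0, 0, 0, 0, 0, 0], "rz": [0, 0, 0, 0, 0, 0, 0, 0]}' |grep -E 'pos|force|width'
python3 -c "
from h import *
over('p',-.036,.2)"
```

```text
tcp_pos: [0.5339, -0.0038, 0.1758]
force: [-0.6, -0.6, 0.0]
gripper_width: 0.314
gripper_force: 36.0
t 34.75 pos [ 0.5339 -0.0038  0.1758] F [-0.6 -0.6  0. ]
d_tool [ 0.0542 -0.253  -0.0671] rotvec [0.0998 0.6098 0.3236]
```

```bash
python3 steer.py '{"aperture": [0, 0, 0, 0, 0, 0, 0, 0], "dx": [0, 0, 0, 0, 0, 0, 0, 0], "dy": [0, 0, 0, 0, 0, 0, 0, 0], "dz": [0, 0, 0, 0, 0, 0, 0, 0], "rx": [0.0142, 0.0142, 0.0142, 0.0142, 0.0142, 0.0142, 0.0142, 0], "ry": [0.0871, 0.0871, 0.0871, 0.0871, 0.0871, 0.0871, 0.0871, 0], "rz": [0.0462, 0.0462, 0.0462, 0.0462, 0.0462, 0.0462, 0.0462, 0]}'|grep pos
python3 -c "
from h import *
over('p',-.036,.19)"
```

```text
tcp_pos: [0.5356, -0.003, 0.1706]
t 35.42 pos [ 0.5356 -0.003   0.1706] F [ 2.   0.1 -0.2]
d_tool [-0.0023 -0.2671 -0.0197] rotvec [ 0.0011 -0.0105  0.001 ]
```

```bash
python3 steer.py '{"aperture": [0, 0, 0, 0, 0, 0, 0, 0], "dx": [-0.0003, -0.0003, -0.0003, -0.0003, -0.0003, -0.0003, -0.0003, 0], "dy": [-0.0382, -0.0382, -0.0382, -0.0382, -0.0382, -0.0382, -0.0382, 0], "dz": [-0.0028, -0.0028, -0.0028, -0.0028, -0.0028, -0.0028, -0.0028, 0], "rx": [0, 0, 0, 0, 0, 0, 0, 0], "ry": [-0.0105, 0, 0, 0, 0, 0, 0, 0], "rz": [0, 0, 0, 0, 0, 0, 0, 0]}'|grep pos
python3 steer.py '{"aperture": [0, 0], "dx": [0, 0], "dy": [0, 0], "dz": [0, 0], "rx": [0, 0], "ry": [0, 0], "rz": [0, 0]}'|grep pos
python3 -c "
from h import *
over('p',-.036,.05);hubs('p')"
```

```text
tcp_pos: [0.5115, -0.2764, 0.1919]
tcp_pos: [0.5111, -0.2693, 0.1915]
t 36.25 pos [ 0.5111 -0.2693  0.1915] F [-0.4 -0.1 -0.1]
d_tool [-0.0022 -0.      0.1415] rotvec [0.0026 0.0059 0.0011]
[ 58.  72. 107. 144. 151. 157.]
blob y,x mm [36.3 -3.9] size y,x [25 92] area 2227
blob y,x mm [-34.1  22.6] size y,x [55 77] area 4130
```

hub_2 is at y≈36 mm in the plain tray. Descend on the other side.

```bash
python3 steer.py '{"aperture": [0, 0, 0, 0, 0, 0, 0, 0], "dx": [-0.0022, 0, 0, 0, 0, 0, 0, 0], "dy": [0, 0, 0, 0, 0, 0, 0, 0], "dz": [0.03, 0.03, 0.03, 0.03, 0.015, 0.005, 0, 0], "rx": [0.0026, 0, 0, 0, 0, 0, 0, 0], "ry": [0.0059, 0, 0, 0, 0, 0, 0, 0], "rz": [0.0011, 0, 0, 0, 0, 0, 0, 0]}' | grep -E 'pos|force'
python3 -c "
from h import *
over('p',-.036,.0425)"
```

```text
tcp_pos: [0.515, -0.2693, 0.0534]
force: [-0.3, -0.0, -0.8]
gripper_force: 35.9
t 36.97 pos [ 0.515  -0.2693  0.0534] F [-0.3 -0.  -0.8]
d_tool [0.0009 0.     0.0109] rotvec [-0.0015  0.0015  0.002 ]
```

```bash
python3 steer.py '{"aperture": [0, 0, 0, 0], "dx": [0.0009, 0, 0, 0], "dy": [0, 0, 0, 0], "dz": [0.003, 0.002, 0, 0], "rx": [-0.0015, 0, 0, 0], "ry": [0.0015, 0, 0, 0], "rz": [0.002, 0, 0, 0]}' | grep -E 'pos|force'
python3 steer.py '{"aperture": [0, 0, 0], "dx": [0, 0, 0], "dy": [0, 0, 0], "dz": [0.0015, 0.0015, 0], "rx": [0, 0, 0], "ry": [0, 0, 0], "rz": [0, 0, 0]}' | grep -E 'pos|force'
```

```text
tcp_pos: [0.5138, -0.2703, 0.0483]
force: [0.2, -0.3, -1.6]
gripper_force: 35.9
tcp_pos: [0.5134, -0.27, 0.0445]
force: [-0.1, -0.3, -1.0]
gripper_force: 35.9
```

```bash
python3 steer.py '{"aperture": [0, 0, 0, 0], "dx": [0, 0, 0, 0], "dy": [0, 0, 0, 0], "dz": [0.001, 0.001, 0, 0], "rx": [0, 0, 0, 0], "ry": [0, 0, 0, 0], "rz": [0, 0, 0, 0]}' | grep -E 'pos|force'
```

```text
tcp_pos: [0.5135, -0.2701, 0.0427]
force: [-0.2, 0.4, -0.1]
gripper_force: 36.0
```

```bash
python3 steer.py '{"aperture": [0, 0, 0], "dx": [0, 0, 0], "dy": [0, 0, 0], "dz": [0.0007, 0, 0], "rx": [0, 0, 0], "ry": [0, 0, 0], "rz": [0, 0, 0]}' | grep -E 'pos|force'
```

```text
tcp_pos: [0.5136, -0.2701, 0.0423]
force: [-1.1, 0.9, 2.8]
gripper_force: 36.4
```

```bash
python3 steer.py '{"aperture": [0, 0, 0], "dx": [0, 0, 0], "dy": [0, 0, 0], "dz": [0.0005, 0, 0], "rx": [0, 0, 0], "ry": [0, 0, 0], "rz": [0, 0, 0]}' | grep -E 'pos|force'
```

```text
tcp_pos: [0.5136, -0.2701, 0.0422]
force: [-0.9, 1.8, 6.9]
gripper_force: 36.8
```

Contact, 7 N. Release, rise and check.

```bash
python3 steer.py '{"aperture": [0.34, 0.38, 0.42, 0.48, 0.48, 0.48, 0.48, 0.48], "dx": [0, 0, 0, 0, 0, 0, 0, 0], "dy": [0, 0, 0, 0, 0, 0, 0, 0], "dz": [0, 0, 0, 0, 0, -0.005, -0.01, -0.02], "rx": [0, 0, 0, 0, 0, 0, 0, 0], "ry": [0, 0, 0, 0, 0, 0, 0, 0], "rz": [0, 0, 0, 0, 0, 0, 0, 0]}' | grep -E 'pos|force|width'
python3 steer.py '{"aperture": [0.6, 0.6, 0.6, 0.6, 0.6, 0.6, 0.6], "dx": [0, 0, 0, 0, 0, 0, 0], "dy": [0, 0, 0, 0, 0, 0, 0], "dz": [-0.035, -0.04, -0.04, -0.03, 0, 0, 0], "rx": [0, 0, 0, 0, 0, 0, 0], "ry": [0, 0, 0, 0, 0, 0, 0], "rz": [0, 0, 0, 0, 0, 0, 0]}' | grep -E 'pos|force'
python3 -c "
from h import *
hubs('p');stackto(.2);print(order.sign_off())"
```

```text
tcp_pos: [0.5121, -0.2693, 0.0752]
force: [-0.2, -0.6, 0.3]
gripper_width: 0.481
gripper_force: 0.0
tcp_pos: [0.5134, -0.2702, 0.2215]
force: [1.0, 0.4, 0.3]
gripper_force: 0.0
[ 57.  67. 104. 130. 145. 153.]
blob y,x mm [-35.5  -5. ] size y,x [26 92] area 2239
blob y,x mm [36.1 -4.7] size y,x [25 92] area 2262
t 39.68 pos [ 0.513  -0.2698  0.2205] F [ 0.7  0.3 -1.1]
d_tool [0.0285 0.2588 0.009 ] rotvec [-0.1015 -0.6072 -0.3268]
the job is handed in; nothing more can be done
None
```

All four hubs were dealt in turn, hub_1 and hub_3 side by side in the knob tray and hub_2 and hub_4 in the plain tray, each laid on its pad with no more than about 10 N and checked with the wrist camera; the job was handed in at about 40 s, and no verdict was returned.

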